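# Lock the adjusting barrel of a bench air regulator

### The job

The pressure on this bench air regulator is set, but the lock ring that keeps the setting is still loose. Gently lay the larger open-ended spanner over the flats of the adjusting barrel, its handle resting on the union nut of the outlet riser and beside the coupler so that the barrel cannot follow, let go of it, and turn the knurled lock ring clockwise down onto the housing until it is hand-tight, without forcing it or losing the barrel's setting. Then lift the spanner off and lay it flat on the rubber mat again, leaving everything else where it is.

Things in the scene. Friction and masses are not known exactly. Their poses are not given: they have to be found in the camera images.
- barrel_flats (a point): Adjusting barrel, upright steel; point on its axis at the shoulder (44 mm across, 142 mm above the bench) that the fitted spanner lies on; frame of the barrel. Above it two flats 30 mm apart facing own +x and -x, 31 mm long along own y, 16 mm high, then a 5 mm high taper to 22 mm square. Turns with 0.1 N m friction, less than the ring's thread drag: unheld, it goes round with the ring
- barrel_mark (a point): White index mark on the barrel, 20 mm from its axis on its own +x side: shows whether the barrel has turned
- riser (a point): Outlet riser pipe, 125 mm from the barrel; point on its axis 155 mm up; frame as regulator. Its brass union nut (49 mm across) has a flat top 141.5 mm up, level with the barrel's shoulder; on it a coupler 27 mm across reaches 175.5 mm. The fitted spanner's handle points along the barrel's own +y, 1 to 4 degrees counter-clockwise (from above) of touching the coupler, which stops it
- ring_grip (a point): Knurled steel lock ring round the barrel, below the shoulder: 66 mm across, 16 mm high; point at its centre, about 126 to 128 mm up; z up. The housing's neck below it is 52 mm across down to 90 mm above the bench. The fitted spanner's head stays within 36 mm of the axis and, except towards the handle, within 31 mm; beyond that only the handle, 18 mm wide
- ring_turn (a joint): Turn of the knurled ring down the barrel's thread, rad: 0 backed off, grows clockwise from above (right-hand thread, 4 mm pitch), drag 0.22 N m. At 2.40 the ring meets the housing and this reading stops
- ring_bite (a joint): Further turn of the same knurled ring after it has met the housing, rad: its elastic wind-up, 0 until then, takes 0.26 N m plus 0.16 N m per 0.1 rad, and stays there when let go, or springs back to about 0.1 from further. Hand-tight is 0.37 to 0.5 N m (0.07 to 0.15); more than 0.30 (0.74 N m) strains the thread
- spanner_jaw (a point): Larger open-ended spanner, steel, 191 mm long, 10 mm thick, 0.2 to 0.33 kg, lying flat; point at its jaw's centre on the underside. Own y runs from jaw to handle's end, z up. Jaw 31.6 mm wide (own x), 51 mm over the cheeks, which reach 16 mm to -y (open) and 18 mm to +y (throat). Goes over the flats from above, this point coming to the barrel's shoulder point
- spanner_grip (a point): Grip point of the larger spanner, near its centre of mass: 70 mm from the jaw's centre towards the handle's end, half-way up the 10 mm thick handle; same frame as the jaw point. Handle 18 mm wide there
- mat: Black rubber mat, 320 mm by 260 mm (own x, y), 3 mm thick; origin at the centre of its underside. Both spanners lie on it; the larger one goes back anywhere on it, its grip point over the mat
- small_spanner_mid (a point): The smaller spanner (130 mm long, jaw 19.5 mm, 7 mm thick), centre; same frame as the larger one; a bystander
- spray_can: Spray can, 60 mm across, 165 mm high, origin under its centre; a bystander
- screw_jar: Glass jar, 68 mm across, 85 mm high, origin under its centre; a bystander
- hose_tail: Brass hose tail standing near the regulator, 22 mm across, 44 mm high, origin under its centre; a bystander
- spare_elbow: Spare brass elbow standing near the regulator, 30 mm across, 34 mm high, origin under its centre; a bystander
- regulator: The regulator, bolted to the bench on a foot plate 130 mm by 120 mm; origin under its centre, on the barrel's axis; +y towards the outlet riser, +x towards the gauge. Body 76 mm square up to 68 mm, bonnet above; inlet valve on the -y side out to 117 mm, its lever 80 mm high
- spanner: The larger spanner, whole; origin on its underside 80 mm from the jaw's centre towards the handle's end; same axes as the jaw point
Not all that is in view belongs to the job. Leave any pink look-alike of the spanner alone.

How it is judged:
By the outcome, as a careful person would: the job done as asked, in the order asked, and still so for the second after the job is handed in, with the robot touching nothing.
It also fails if it takes over 72 s, if anything falls off the work surface, if the arm or the gripper's body presses on something with over 40 N, if the wrist force passes 120 N, or if a joint passes its speed limit or range.

### The arm

A 6-joint arm with a two-finger parallel gripper is mounted at the origin on the work surface. World frame = base frame: x ahead of the robot, y to its left, z up, the work surface at z = 0. Lengths are in m, angles in rad, forces in N, time in s.
With the tool pointing down it reaches from about 0.35 to 0.8 m from the base axis. Payload 7.3 kg.
Tool frame: the origin (TCP) lies midway between the tips of the shut fingers; the grasp point (between the pads) lies 19 mm behind it; x points along the fingers, y is the direction in which the jaws open and shut, and the axes are right-handed (so a half turn about x gives the same grasp; the last joint's range is limited). The gripper opens to 85 mm and grips with 20 to 120 N. Pads are 22 mm wide; open, the fingers measure 114 mm over their backs; the gripper's body (76 mm by 85 mm) begins 54 mm behind the grasp point. The pads swing forward as they close: fully open they stand 13 mm farther back than shut.
Start: joints at [1.144, 0.342, 1.524, -0, 1.275, -0.146], TCP at [0.145, 0.504, 0.192] pointing down, gripper open.
Joint ranges: [-2.53, 2.53], [-0.77, 2.02], [0.04, 2.7], [-1, 4.14], [0.28, 2.66], [-3.11, 3.11]. Speed limits (rad/s): [2.57, 2.57, 3.14, 3.14, 3.14, 3.14].

### API

Orientations are given as a unit quaternion [x, y, z, w].
In Python, from station import readout, read_camera, job, trace, mark_of gives the robot as it stands.
- The arm moves only by the tool servo_tool, never from a script. Its argument "deltas" is a list that holds one entry, the list of rows, each a list of 7 numbers: the opening, from -1 (shut) to 1 (fully open), so that 0 is half open, then the shift along the tool's x, y, z normalised to -1 to 1, where 1 is 0.06 m, then the turn, a rotation vector about the tool's x, y, z normalised to -1 to 1, where 1 is 0.1 rad. A call has 1 to 8 rows; each row shifts and turns the commanded pose from where the row before left it, along the tool's axes as they then stand; what a row does not reach is not made up. A row lasts 1/8 s, in which the tool goes at most 62.5 mm and 10.7 degrees, less where a joint would pass 70% of its speed; a pose out of reach is approached as far as the arm can. A call with a number of a shift or a turn outside -1 to 1 is refused whole. A call with a gripper value outside its range is refused whole. The fingers move at their own pace and stop on an object; "force" is the grip in N (left out, the last holds). Time passes only in rows, so rows that do not move let the fingers close. It gives the time, the measured TCP pose, the force and the opening at its end, in the units of the state.
- readout.state(): the state, without advancing time (a new reading comes with each control period).
- read_camera(name): name is "side" or "top" or "wrist"; returns a dict with "frame" (480x640x3 uint8, red, green, blue), "fx", "fy", "cx", "cy" (pixels), "R" (3x3) and "t" (3): a world point X has camera coordinates R X + t; the wrist camera has in their place "hand_eye" (4x4, takes a point from camera to tool coordinates, whose origin is the TCP and whose axes are the tool frame's). Camera axes: x right, y down, z forward; pixel columns grow to the right and rows downward; lengths in m; the calibration is good to about 2 mm. A picture is of the moment at which its call begins: read the wrist's pose just before it. There is no depth.
- job.close_job(): hands the job in, once; it reports no verdict.
Trained networks look in a picture, given as the dict that the camera call returned (one of the last four; its "shot" number tells which), for a name from the list of things; names that differ only in an ending like _2 or _b are one class to them, and where a whole thing is asked for, a point or a joint stands for the part that bears it (a point fixed in the world has none). Each returns a list of dicts, best first, with "confidence" (0 to 1); they miss things now and then, are a little off and sometimes report something else, mostly with a low value. They report only what shows in the picture. A call takes as long as a camera call. They do not tell look-alikes from the thing itself.
- trace(thing, picture): "region" (480x640 bool, what is visible of it) and "centre" ([column, row] as shares, 0 to 1, of the picture: columns of its width, rows of its height, amid what is visible of it).
- mark_of(thing, picture): "centre" ([column, row] as shares, 0 to 1, of the picture: columns of its width, rows of its height: a listed point, or the origin of a listed thing).
The state is a dict: "time": time; "joint_positions": joint angles; "joint_vel": joint speeds; "joint_efforts": joint torques, N m; "position": TCP position; "tcp_rot": TCP orientation; "contact_force": force on the tool from outside, world axes, zero at the start; "wrist_torque": the same for the moment, N m; "grip_width": finger opening in m.
Only numpy, scipy, OpenCV 4.12 (cv2) and the standard library are available. Lean on these libraries where they do the work, as an engineer would, in place of code of your own. Each camera call takes 0.05 s, during which the arm holds its last target.

## Working session

There is one attempt and no reset: what is moved stays moved. The work goes in short steps, Python scripts to look and compute and a tool call to move; the robot and the scene stay as the last step left them, time stands still between calls to the robot, and variables do not carry over. Pictures are saved under pics/ and viewed, and the job is handed in when it is done.

Besides the shell and the picture viewer there is one more tool, called after "Call:" as name(argument=value, ...), one argument or row to a line, values as JSON. servo_tool: Moves the arm, as the interface text tells. Scaled input: -1 to 1 covers 0.06 m each way for a shift and 0.1 rad each way for a turn. Its arguments: {"type":"object","properties":{"deltas":{"type":"array"},"force":{"type":"number"}},"required":["deltas"]}

```bash
ls; mkdir -p pics
python3 - <<'E'
from station import readout, read_camera
import cv2
s=readout.state(); print(s)
for n in ["side","top","wrist"]:
    p=read_camera(n); cv2.imwrite(f"pics/a_{n}.png",p["frame"][:,:,::-1]); print(n,{k:v for k,v in p.items() if k!="frame"})
E
```

```text
pics
{'time': 0.0, 'joint_positions': array([ 1.14397667e+00,  3.42755398e-01,  1.52505546e+00, -2.44735040e-05,
        1.27541339e+00, -1.46009100e-01]), 'joint_vel': array([ 3.79426731e-05,  1.01755877e-03, -1.10313550e-03, -1.23342834e-03,
       -1.72734556e-04, -8.96267522e-04]), 'joint_efforts': array([-1.86712306e-03, -4.33680332e+01, -2.46010011e+01, -3.03407242e-04,
        7.95555854e-03,  3.41433804e-05]), 'position': array([0.14528287, 0.50399031, 0.19119565]), 'tcp_rot': array([ 0.09839742,  0.70030355, -0.09950881,  0.69999349]), 'contact_force': array([ 0.29523756,  0.21866816, -0.27377872]), 'wrist_torque': array([ 0.04556934, -0.00217031,  0.00629069]), 'grip_width': 0.0858531845558437}
side {'fx': 522.4157241121783, 'fy': 522.4157241121783, 'cx': 319.68306181477897, 'cy': 240.1000769247752, 'R': array([[ 0.72285643, -0.69070624, -0.02008677],
       [-0.37462242, -0.36730222, -0.85132081],
       [ 0.58063468,  0.62290767, -0.52426081]]), 't': array([-0.37604937,  0.27401486,  0.83804634]), 'shot': 1}
top {'fx': 530.7867573085753, 'fy': 530.7867573085753, 'cx': 327.7012012413147, 'cy': 243.45264678271946, 'R': array([[ 0.0041446 , -0.99992331, -0.01167056],
       [-0.99627479, -0.00312364, -0.08617886],
       [ 0.08613579,  0.01198426, -0.99621132]]), 't': array([-0.03295762,  0.51647086,  1.02303962]), 'shot': 2}
wrist {'fx': 369.92695559232345, 'fy': 369.92695559232345, 'cx': 322.84460405692363, 'cy': 238.87059705811382, 'hand_eye': array([[-3.20610557e-04, -3.01443486e-01,  9.53483991e-01,
        -1.82177936e-01],
       [ 9.99999940e-01, -2.21636213e-04,  2.66181444e-04,
         5.96941972e-04],
       [ 1.31087919e-04,  9.53484020e-01,  3.01443539e-01,
        -7.65779847e-02],
       [ 0.00000000e+00,  0.00000000e+00,  0.00000000e+00,
         1.00000000e+00]]), 'shot': 3}
```

View pics/a_side.png

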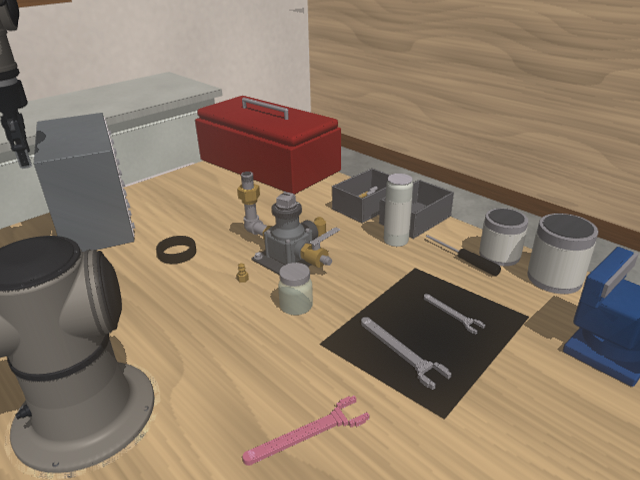

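View pics/a_top.png

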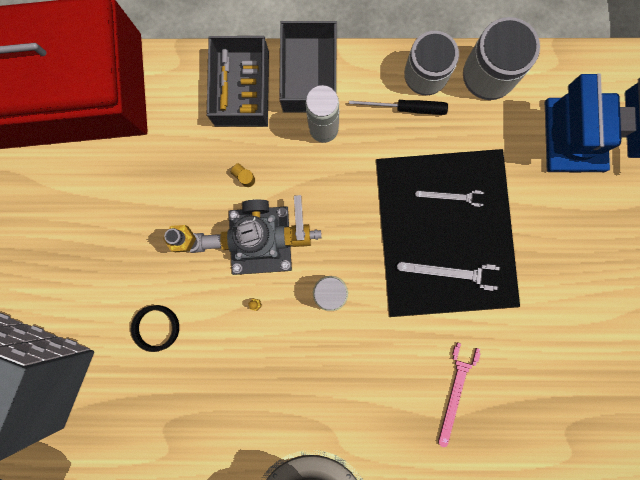

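View pics/a_wrist.png

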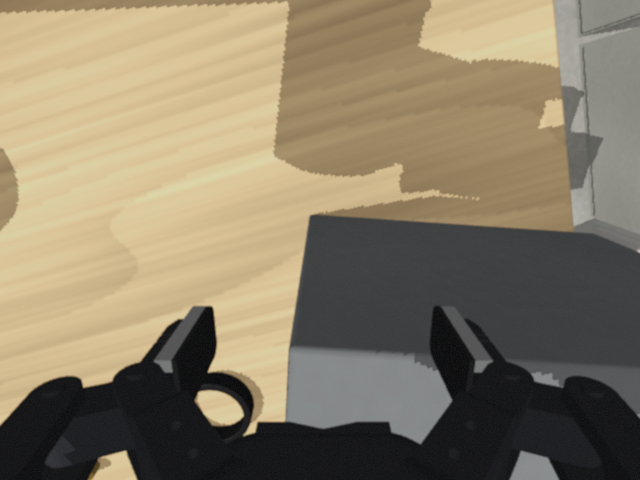

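```bash
cat > h.py <<'E'
import numpy as np, cv2
from station import readout, read_camera, job, trace, mark_of
from scipy.spatial.transform import Rotation as Ro
np.set_printoptions(precision=4,suppress=True)
def cam(p,state=None):
    K=np.array([[p['fx'],0,p['cx']],[0,p['fy'],p['cy']],[0,0,1.]])
    if 'R' in p: return K,np.array(p['R']),np.array(p['t'])
    T=np.eye(4);T[:3,:3]=Ro.from_quat(state['tcp_rot']).as_matrix();T[:3,3]=state['position']
    W=np.linalg.inv(T@np.array(p['hand_eye']));return K,W[:3,:3],W[:3,3]
def ray(p,uv,state=None):
    K,R,t=cam(p,state);d=R.T@np.linalg.solve(K,[uv[0],uv[1],1.]);return -R.T@t,d/np.linalg.norm(d)
def atz(p,uv,z,state=None):
    o,d=ray(p,uv,state);return o+d*(z-o[2])/d[2]
def proj(p,X,state=None):
    K,R,t=cam(p,state);c=K@(R@np.asarray(X,float)+t);return c[:2]/c[2]
def px(c): return np.array([c[0]*640,c[1]*480])
def tri(rays):
    A=np.zeros((3,3));b=np.zeros(3)
    for o,d in rays:
        M=np.eye(3)-np.outer(d,d);A+=M;b+=M@o
    X=np.linalg.solve(A,b);return X,[np.linalg.norm((np.eye(3)-np.outer(d,d))@(X-o)) for o,d in rays]
def shoot(n):
    s=readout.state();p=read_camera(n);return s,p
def save(p,name,box=None,k=1):
    f=p['frame'][:,:,::-1]
    if box: f=f[box[1]:box[3],box[0]:box[2]]
    if k!=1: f=cv2.resize(f,None,fx=k,fy=k,interpolation=cv2.INTER_CUBIC)
    cv2.imwrite('pics/'+name,f)
def tw(s):  # tool axes
    return Ro.from_quat(s['tcp_rot']).as_matrix()
E
python3 - <<'E'
from h import *
P={n:read_camera(n) for n in ['side','top']}
Z={'barrel_flats':.142,'barrel_mark':.142,'riser':.155,'ring_grip':.127,'spanner_jaw':.003,'spanner_grip':.008,'small_spanner_mid':.003,'mat':0,'spray_can':0,'screw_jar':0,'hose_tail':0,'spare_elbow':0,'regulator':0}
for th,z in Z.items():
    rs=[]
    for n in P:
        m=mark_of(th,P[n])
        for d in m[:2]:
            u=px(d['centre']);print(th,n,round(d['confidence'],2),u.round(1),'at z',atz(P[n],u,z))
        if m: rs.append(ray(P[n],px(m[0]['centre'])))
    if len(rs)==2:
        X,e=tri(rs);print('   TRI',X,np.round(e,4))
save(P['top'],'b_top.png',(370,140,530,320),4)
save(P['top'],'b_reg.png',(150,180,330,320),4)
save(P['side'],'b_regs.png',(220,160,350,320),4)
E
```

```text
barrel_flats side 0.68 [284.7 203.9] at z [0.5172 0.1021 0.142 ]
barrel_flats top 0.78 [244.1 235.1] at z [0.5204 0.1137 0.142 ]
   TRI [0.5229 0.1132 0.1357] [0.0025 0.0025]
barrel_mark side 0.73 [289.1 197.7] at z [0.5431 0.1175 0.142 ]
barrel_mark side 0.61 [395.2 241.3] at z [ 0.5643 -0.1649  0.142 ]
barrel_mark top 0.58 [243.6 223.5] at z [0.5409 0.1149 0.142 ]
   TRI [0.5406 0.1146 0.1439] [0. 0.]
riser side 0.93 [247.5 180.4] at z [0.5175 0.2332 0.155 ]
riser side 0.46 [437.5 379.4] at z [ 0.3224 -0.4319  0.155 ]
riser top 0.91 [172.8 237.7] at z [0.5142 0.2346 0.155 ]
   TRI [0.5155 0.2333 0.1557] [0.0017 0.0017]
ring_grip side 0.78 [286.5 209. ] at z [0.5225 0.1034 0.127 ]
ring_grip side 0.72 [247.9 183.4] at z [0.5423 0.269  0.127 ]
ring_grip top 0.73 [248.9 236. ] at z [0.5203 0.1077 0.127 ]
ring_grip top 0.53 [248.7 177.9] at z [0.6251 0.1098 0.127 ]
   TRI [0.5221 0.1064 0.126 ] [0.0022 0.0022]
spanner_jaw side 0.82 [435.6 378.5] at z [ 0.4513 -0.3542  0.003 ]
spanner_jaw side 0.7 [357.8 413.4] at z [ 0.305  -0.3119  0.003 ]
spanner_jaw top 0.81 [492.3 276.4] at z [ 0.45
[... 1237 characters left out ...]
]
screw_jar top 0.96 [332.4 288.3] at z [ 0.4287 -0.0406  0.    ]
   TRI [ 0.4254 -0.0378 -0.0031] [0.0043 0.0043]
hose_tail side 0.53 [247.  280.6] at z [0.3984 0.1007 0.    ]
hose_tail top 0.7 [253.5 303.8] at z [0.3972 0.1167 0.    ]
   TRI [ 0.4012  0.1146 -0.0085] [0.0054 0.0054]
spare_elbow side 0.61 [317.8 234. ] at z [0.6411 0.1332 0.    ]
spare_elbow top 0.71 [246.5 180.6] at z [0.6464 0.1349 0.    ]
   TRI [ 0.646   0.1364 -0.0033] [0.0014 0.0014]
regulator side 0.57 [287.4 259.7] at z [0.5134 0.1    0.    ]
regulator top 0.96 [258.8 239.1] at z [ 0.5269  0.1081 -0.    ]
regulator top 0.74 [447.4 234.4] at z [ 0.5375 -0.2712  0.    ]
   TRI [ 0.5259  0.1113 -0.0111] [0.0027 0.0027]
```

View pics/b_top.png

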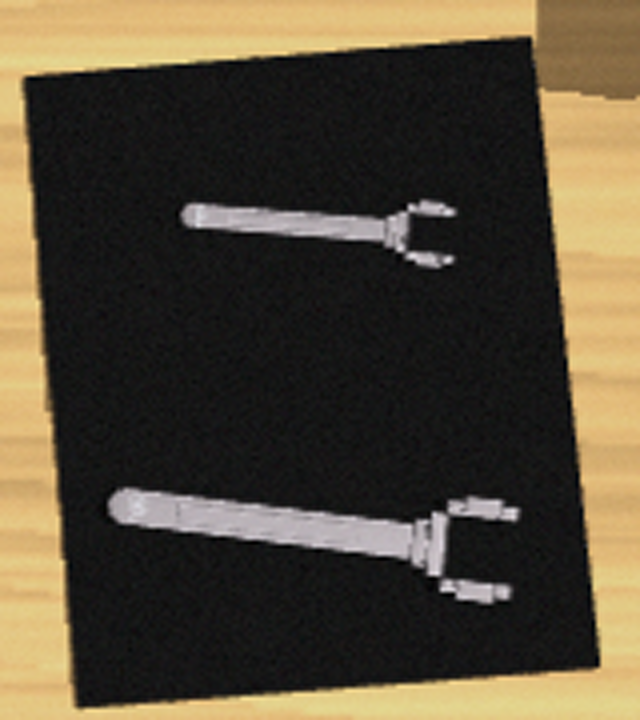

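View pics/b_reg.png

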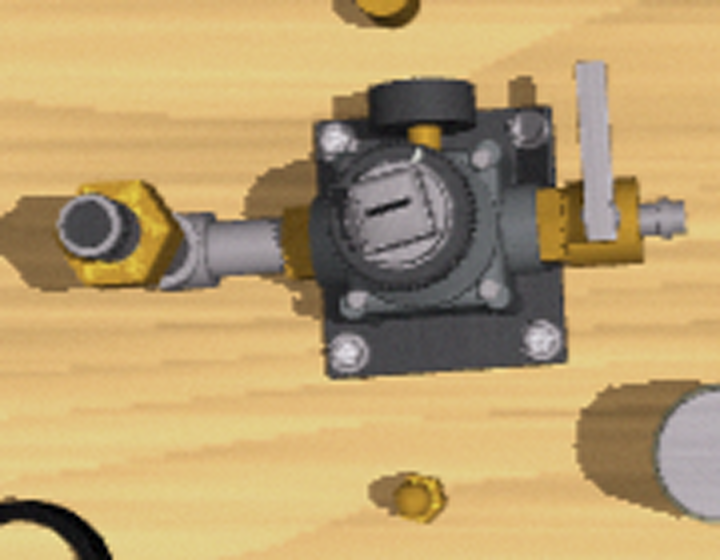

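View pics/b_regs.png

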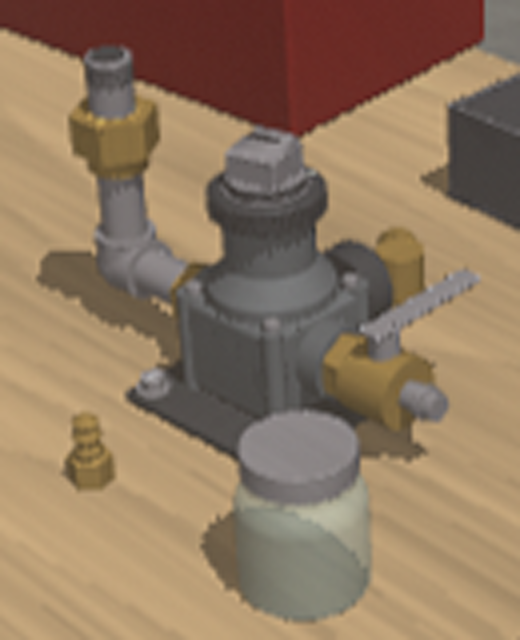

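Run:
```python
from h import *
s=readout.state();print(s['time'],s['position']);print(tw(s))
P={n:read_camera(n) for n in ['side','top']}
for n in P:
  for th in ['spanner','spanner_grip','small_spanner_mid']:
    for d in trace(th,P[n])[:3]:
        r=d['region'];print(n,th,round(d['confidence'],2),px(d['centre']).round(1),r.sum())
        if th=='spanner':
            ys,xs=np.nonzero(r);W=np.array([atz(P[n],(a+.0,b+.0),.012)[:2] for a,b in zip(xs,ys)],np.float32)
            c,v,w=cv2.PCACompute2(W,np.zeros((0)));v=v[0]*np.sign(v[0][1]);q=(W-c)@v; print('  mean',c,'yaw',np.degrees(np.arctan2(v[1],v[0])),'ext',q.min(),q.max(),'jaw?', c[0]+v*(q.max()-.175))
```

```text
1.55 [0.1455 0.5045 0.1919]
[[ 0.0001  0.2771  0.9608]
 [ 0.0001  0.9608 -0.2771]
 [-1.      0.0001  0.0001]]
side spanner 0.97 [303.5 434.8] 2046
  mean [[ 0.2186 -0.2858]] yaw 164.48233 ext -0.099253714 0.10118822 jaw? [ 0.2898 -0.3056]
side spanner 0.69 [427.8 337.3] 14477
  mean [[ 0.5172 -0.2875]] yaw 5.8122272 ext -0.14446896 0.17514515 jaw? [ 0.5174 -0.2875]
side spanner 0.6 [406.9 356.7] 1184
  mean [[ 0.4552 -0.2835]] yaw 83.26209 ext -0.08889973 0.114718325 jaw? [ 0.4482 -0.3434]
side spanner_grip 0.62 [410.  360.1] 1079
side small_spanner_mid 0.96 [454.1 320.8] 501
top spanner 0.72 [449.2 270.4] 1038
  mean [[ 0.4619 -0.2681]] yaw 83.74948 ext -0.09774298 0.10249526 jaw? [ 0.454  -0.3402]
top spanner_grip 0.79 [451.9 270.1] 1009
top spanner_grip 0.71 [454.  394.7] 1074
top spanner_grip 0.46 [242.8 174.5] 308
top small_spanner_mid 0.97 [444.9 194. ] 361
```

```bash
cat > plan.py <<'E'
from h import *
def plan(wps,grip,p0=None,y0=None,dig=2):
    """wps: (x,y,z,yaw_deg of tool y,n rows[,grip]); smooth not needed"""
    s=readout.state();R=tw(s)
    p=np.array(s['position'] if p0 is None else p0,float);y=np.arctan2(R[1,1],R[0,1]) if y0 is None else np.radians(y0)
    rows=[]
    for w in wps:
        tgt=np.array(w[:3]);ty=np.radians(w[3]);n=w[4];g=w[5] if len(w)>5 else grip
        ty=y+(ty-y+np.pi)%(2*np.pi)-np.pi
        for i in range(n):
            d=(tgt-p)/(n-i);dy=(ty-y)/(n-i)
            Rt=np.array([[0,np.cos(y),np.sin(y)],[0,np.sin(y),-np.cos(y)],[-1,0,0]])
            sh=np.round(Rt.T@d/.06,dig);tr=np.round(-dy/.1,dig)
            rows.append([g]+[float(a)+0. for a in sh]+[float(tr)+0.,0,0])
            p=p+Rt@sh*.06;y=y-tr*.1
    for k in range(0,len(rows),8): print('[['+','.join('['+','.join(f'{v:g}' for v in r)+']' for r in rows[k:k+8])+']]')
    m=np.abs(np.array(rows)[:,1:5]).max(0);print('max',m,'end',p,np.degrees(y))
def where():
    s=readout.state();R=tw(s);e=np.degrees(np.arctan2(R[1,1],R[0,1]))
    print('t',round(s['time'],2),'p',s['position'],'yawY',e.round(2),'tilt',R[2,:],'F',s['contact_force'],'M',s['wrist_torque'],'w',round(s['grip_width'],4));return s
E
python3 - <<'E'
from plan import *
plan([(.30,.30,.24,46,6),(.43,.0,.24,20,6),(.462,-.272,.16,-6.5,6)],1)
E
```

```text
[[[1,-0.13,-0.43,0.57,0.81,0,0],[1,-0.13,-0.38,0.6,0.81,0,0],[1,-0.14,-0.33,0.63,0.81,0,0],[1,-0.13,-0.28,0.66,0.81,0,0],[1,-0.14,-0.22,0.68,0.82,0,0],[1,-0.13,-0.16,0.69,0.81,0,0],[1,0,-0.35,0.84,0.76,0,0],[1,0,-0.28,0.86,0.76,0,0]]]
[[[1,0,-0.22,0.88,0.75,0,0],[1,0,-0.15,0.9,0.76,0,0],[1,0,-0.09,0.9,0.75,0,0],[1,0,-0.01,0.91,0.76,0,0],[1,0.22,-0.18,0.74,0.77,0,0],[1,0.22,-0.12,0.75,0.77,0,0],[1,0.22,-0.06,0.76,0.77,0,0],[1,0.22,0,0.76,0.77,0,0]]]
[[[1,0.23,0.06,0.76,0.77,0,0],[1,0.22,0.12,0.75,0.77,0,0]]]
max [0.23 0.43 0.91 0.82] end [ 0.4621 -0.2721  0.1601] -6.4714660144778655
```

Call:
servo_tool(
  deltas=[
    [[1, -0.13, -0.43, 0.57, 0.81, 0, 0], [1, -0.13, -0.38, 0.6, 0.81, 0, 0], [1, -0.14, -0.33, 0.63, 0.81, 0, 0], [1, -0.13, -0.28, 0.66, 0.81, 0, 0], [1, -0.14, -0.22, 0.68, 0.82, 0, 0], [1, -0.13, -0.16, 0.69, 0.81, 0, 0], [1, 0, -0.35, 0.84, 0.76, 0, 0], [1, 0, -0.28, 0.86, 0.76, 0, 0]],
  ],
)

```text
time: 2.95
position: [0.3443, 0.1987, 0.2401]
tcp_rot: [0.315, 0.633, -0.314, 0.634]
contact_force: [1.6, -0.0, -0.5]
grip_width: 0.0851
```

Call:
servo_tool(
  deltas=[
    [[1, 0, -0.22, 0.88, 0.75, 0, 0], [1, 0, -0.15, 0.9, 0.76, 0, 0], [1, 0, -0.09, 0.9, 0.75, 0, 0], [1, 0, -0.01, 0.91, 0.76, 0, 0], [1, 0.22, -0.18, 0.74, 0.77, 0, 0], [1, 0.22, -0.12, 0.75, 0.77, 0, 0], [1, 0.22, -0.06, 0.76, 0.77, 0, 0], [1, 0.22, 0, 0.76, 0.77, 0, 0]],
  ],
)

```text
time: 3.95
position: [0.4512, -0.183, 0.1868]
tcp_rot: [0.49, 0.509, -0.49, 0.51]
contact_force: [0.8, 0.3, -0.1]
grip_width: 0.0853
```

Call:
servo_tool(
  deltas=[
    [[1, 0.23, 0.06, 0.76, 0.77, 0, 0], [1, 0.22, 0.12, 0.75, 0.77, 0, 0], [1, 0, 0, 0, 0, 0, 0]],
  ],
)

```text
time: 4.32
position: [0.4615, -0.2744, 0.1585]
tcp_rot: [-0.528, -0.471, 0.529, -0.469]
contact_force: [-0.6, 0.4, -0.5]
grip_width: 0.0856
```

Run:
```python
from plan import *
s=where();p=read_camera('wrist');save(p,'c_w.png')
for th,z in [('spanner_jaw',.003),('spanner_grip',.008),('small_spanner_mid',.003)]:
    for d in mark_of(th,p)[:2]: print(th,round(d['confidence'],2),px(d['centre']).round(1),atz(p,px(d['centre']),z,s))
```

```text
t 4.33 p [ 0.4615 -0.2744  0.1585] yawY -6.69 tilt [-1.     -0.0019 -0.0008] F [-0.5995  0.366  -0.5378] M [ 0.0135 -0.0006 -0.0541] w 0.0856
spanner_jaw 0.91 [323.7 283.8] [ 0.4539 -0.3498  0.003 ]
spanner_grip 0.78 [320.9 216.9] [ 0.4594 -0.2802  0.008 ]
spanner_grip 0.59 [ 89.3 244.3] [ 0.2381 -0.2812  0.008 ]
small_spanner_mid 0.66 [488.6 189.6] [ 0.6151 -0.2737  0.003 ]
```

View pics/c_w.png

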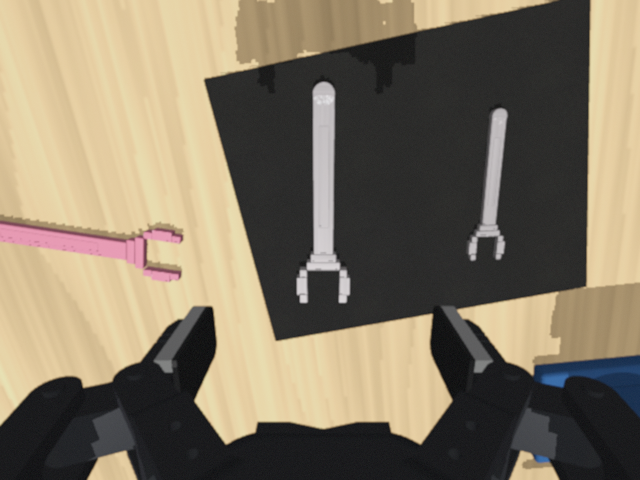

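Run:
```python
from plan import *
s=where();p=read_camera('wrist')
f=p['frame'];hsv=cv2.cvtColor(f,cv2.COLOR_RGB2HSV)
m=((f.min(2)>110)&(hsv[:,:,1]<40)).astype(np.uint8);m[:, :270]=0;m[:,370:]=0;m[:60]=0;m[315:]=0
n,l,st,c=cv2.connectedComponentsWithStats(m);k=1+st[1:,4].argmax();ys,xs=np.nonzero(l==k);print(st[k])
W=np.array([atz(p,(a,b),.012,s)[:2] for a,b in zip(xs,ys)])
h=W[(W[:,1]>-.30)&(W[:,1]<-.19)];a=np.polyfit(h[:,1],h[:,0],1);print('yaw',90-np.degrees(np.arctan(a[0])),'x at grip',np.polyval(a,-.277))
print('ends',W[:,1].min(),W[:,1].max())
```

```text
t 4.53 p [ 0.4622 -0.2711  0.1605] yawY -6.4 tilt [-1.      0.0004 -0.0002] F [-0.5565  0.3596 -0.8492] M [-0.014  -0.0223  0.0077] w 0.085
[ 295   86   54  219 4607]
yaw 83.24490282933345 x at grip 0.46200571273259244
ends -0.36750805333001213 -0.16563395882359902
```

Run:
```python
from plan import *
plan([(.462,-.276,.03,-6.75,5),(.462,-.276,.002,-6.75,3)],-.2)
```

```text
[[[-0.2,0.44,0,0.02,0.01,0,0],[-0.2,0.43,0,0.02,0.01,0,0],[-0.2,0.44,0,0.01,0.01,0,0],[-0.2,0.43,0,0.02,0.02,0,0],[-0.2,0.44,0,0.01,0.01,0,0],[-0.2,0.15,0,0,0,0,0],[-0.2,0.16,0,0,0,0,0],[-0.2,0.15,0,0,0,0,0]]]
max [0.44 0.   0.02 0.02] end [ 0.4618 -0.2758  0.0023] -6.724704278861402
```

Call:
servo_tool(
  deltas=[
    [[-0.2, 0.44, 0, 0.02, 0.01, 0, 0], [-0.2, 0.43, 0, 0.02, 0.01, 0, 0], [-0.2, 0.44, 0, 0.01, 0.01, 0, 0], [-0.2, 0.43, 0, 0.02, 0.02, 0, 0], [-0.2, 0.44, 0, 0.01, 0.01, 0, 0], [-0.2, 0.15, 0, 0, 0, 0, 0], [-0.2, 0.15, 0, 0, 0, 0, 0], [-0.2, 0.15, 0, 0, 0, 0, 0]],
  ],
  force=40,
)

```text
time: 5.58
position: [0.4622, -0.277, 0.0027]
tcp_rot: [0.529, 0.469, -0.529, 0.47]
contact_force: [0.3, -0.3, -0.6]
grip_width: 0.034
```

Run:
```python
from plan import *
s=where();p=read_camera('wrist');save(p,'d_w.png');s=where()
```

```text
t 5.58 p [ 0.4622 -0.277   0.0027] yawY -6.79 tilt [-1.      0.0016  0.0009] F [ 0.2862 -0.3421 -0.5717] M [-0.0087 -0.0205  0.0562] w 0.034
t 5.62 p [ 0.4615 -0.2766  0.0015] yawY -6.8 tilt [-1.     -0.0003 -0.0003] F [-0.7157 -0.3241 -1.1603] M [ 0.0369  0.0209 -0.0152] w 0.0342
```

View pics/d_w.png

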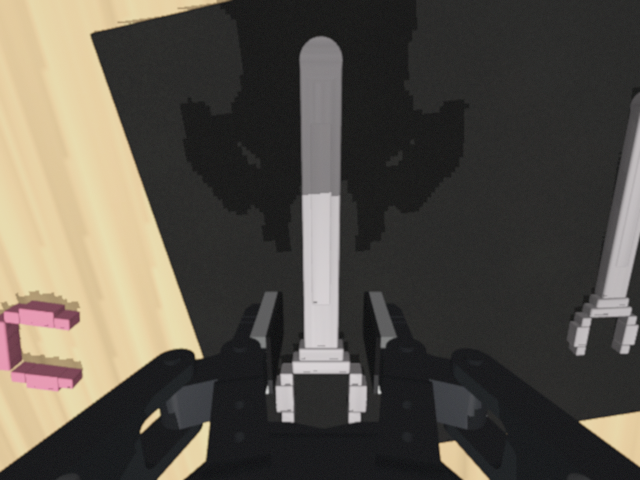

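Call:
servo_tool(
  deltas=[
    [[-0.6, 0, 0, 0, 0, 0, 0], [-0.8, 0, 0, 0, 0, 0, 0], [-1, 0, 0, 0, 0, 0, 0], [-1, 0, 0, 0, 0, 0, 0], [-1, 0, 0, 0, 0, 0, 0]],
  ],
  force=60,
)

```text
time: 6.25
position: [0.4616, -0.2769, 0.0023]
tcp_rot: [0.529, 0.469, -0.529, 0.469]
contact_force: [-0.3, 0.1, 0.9]
grip_width: 0.0001
```

Run:
```python
from plan import *
s=where()
```

```text
t 6.25 p [ 0.4616 -0.2769  0.0023] yawY -6.82 tilt [-1.      0.0001 -0.    ] F [-0.2549  0.1139  0.8865] M [-0.0214 -0.0816  0.018 ] w 0.0001
```

Run:
```python
from plan import *
s=where();p=read_camera('wrist');save(p,'e_w.png');p=read_camera('side');save(p,'e_s.png',(320,240,520,440),4)
```

```text
t 6.25 p [ 0.4616 -0.2769  0.0023] yawY -6.82 tilt [-1.      0.0001 -0.    ] F [-0.2549  0.1139  0.8865] M [-0.0214 -0.0816  0.018 ] w 0.0001
```

View pics/e_w.png

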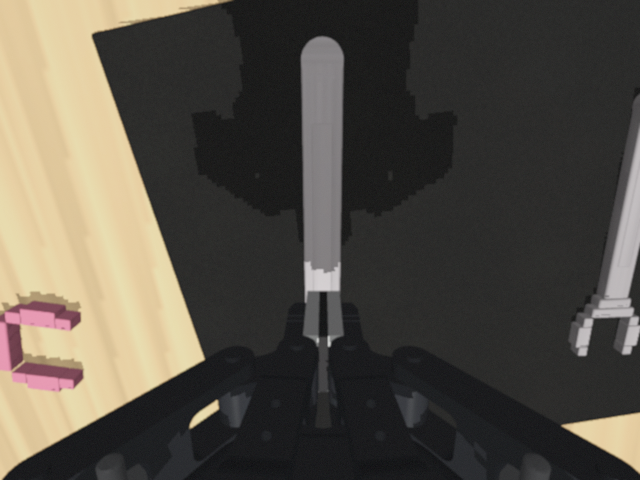

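View pics/e_s.png

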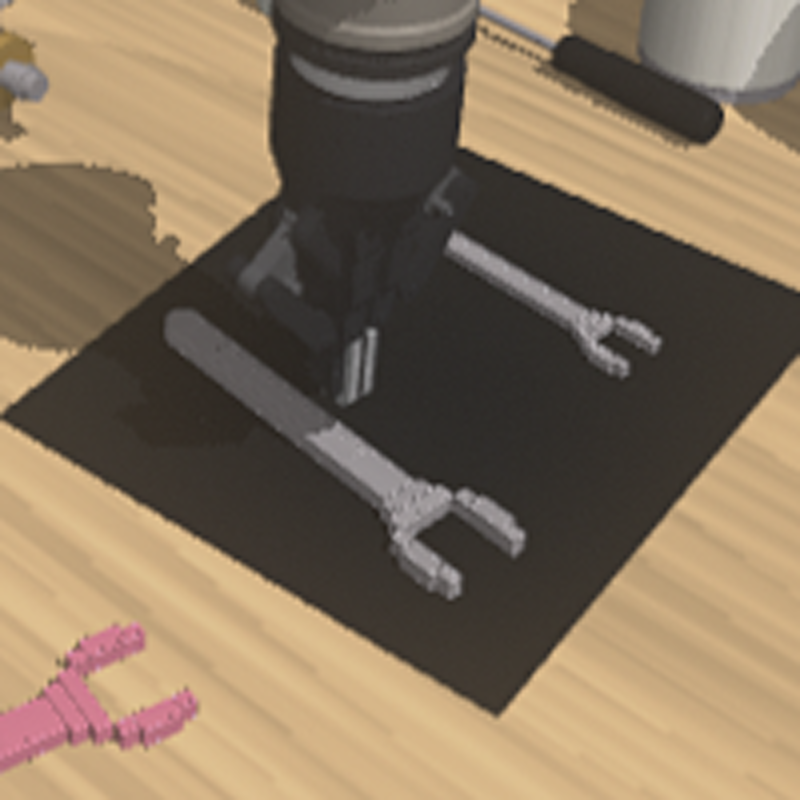

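Run:
```python
from plan import *
s=readout.state()
w=read_camera('wrist');S=read_camera('side');T=read_camera('top')
X=np.array(s['position'])
for dz in (0,.02,.04): 
    print(dz,proj(w,X+[0,0,dz],s),proj(S,X+[0,0,dz]),proj(T,X+[0,0,dz]))
save(T,'e_t.png',(380,200,520,320),5)
# tip by side pixel & wrist pixel
print(tri([ray(w,(323,292),s),ray(S,(320+350/4,240+400/4))]))
print(s['joint_positions'],s['joint_efforts'])
```

```text
0 [321.7432 274.7818] [403.0432 352.6181] [451.0843 272.206 ]
0.02 [321.646 291.132] [403.7636 344.2497] [453.3348 271.8763]
0.04 [321.5255 311.4071] [404.5006 335.6887] [455.6735 271.5338]
(array([ 0.4652, -0.2771,  0.0289]), [np.float64(0.003759586918043881), np.float64(0.0037595869180438285)])
[-0.6827  0.5899  1.7132  0.0001  0.8385 -0.5638] [ -0.0029 -48.7796 -17.7009  -0.       0.0007   0.    ]
```

View pics/e_t.png

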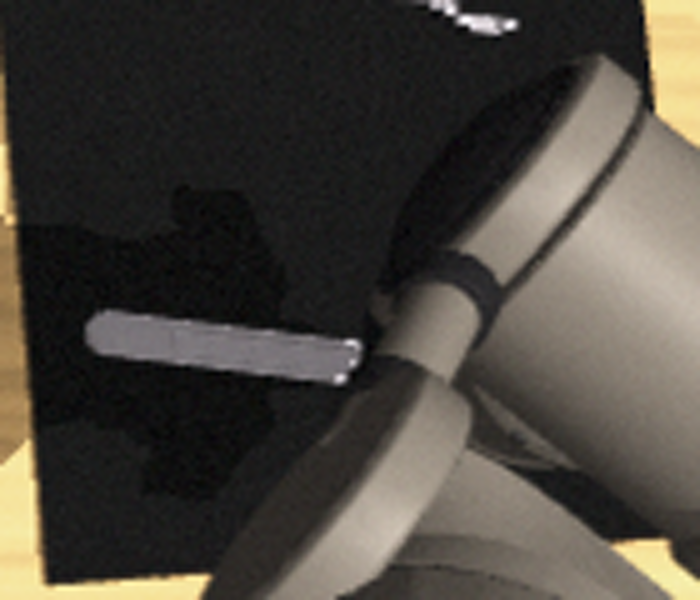

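Call:
servo_tool(
  deltas=[
    [[-0.3, 0, 0, 0, 0, 0, 0], [-0.3, 0, 0, 0, 0, 0, 0], [-0.3, 0.05, 0, 0, 0, 0, 0], [-0.3, 0.1, 0, 0, 0, 0, 0], [-0.3, 0.05, 0, 0, 0, 0, 0], [-0.3, 0, 0, 0, 0, 0, 0]],
  ],
  force=60,
)

```text
time: 7.25
position: [0.4613, -0.2766, -0.0102]
tcp_rot: [-0.529, -0.47, 0.529, -0.469]
contact_force: [0.1, -0.8, -0.2]
grip_width: 0.0301
```

Run:
```python
from plan import *
s=where();p=read_camera('wrist');save(p,'f_w.png');p=read_camera('side');save(p,'f_s.png',(370,290,450,390),6)
```

```text
t 7.25 p [ 0.4613 -0.2766 -0.0102] yawY -6.82 tilt [-1.     -0.0007 -0.0006] F [ 0.1427 -0.7774 -0.2336] M [-0.0107  0.0455  0.0282] w 0.0301
```

View pics/f_w.png

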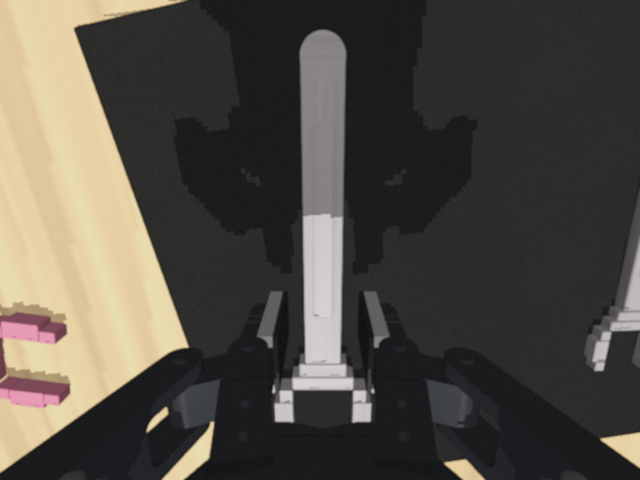

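View pics/f_s.png

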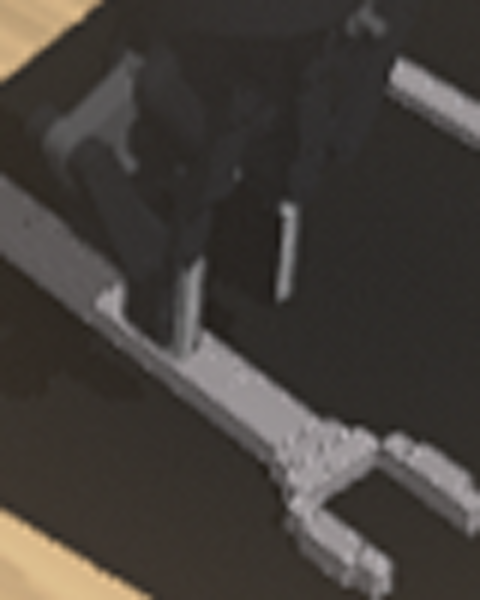

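Run:
```python
from plan import *
S=read_camera('side')
for z in (0,.005,.01,.015,.02,.03): print(z,proj(S,[.446,-.288,z]),proj(S,[.476,-.288,z]))
print('seen', 370+195/6,290+352/6,' far', 370+282/6,290+300/6)
```

```text
0 [402.3872 361.2039] [412.9626 352.6686]
0.005 [402.5668 359.1205] [413.1685 350.6002]
0.01 [402.7474 357.0252] [413.3757 348.5201]
0.015 [402.9291 354.9178] [413.584  346.4282]
0.02 [403.1118 352.7982] [413.7934 344.3245]
0.03 [403.4804 348.522 ] [414.216 340.081]
seen 402.5 348.6666666666667  far 417.0 340.0
```

Call:
servo_tool(
  deltas=[
    [[-0.4, 0.06, 0, 0, 0, 0, 0], [-0.4, 0.06, 0, 0, 0, 0, 0], [-0.4, 0.04, 0, 0, 0, 0, 0], [-0.4, 0, 0, 0, 0, 0, 0]],
  ],
  force=60,
)

```text
time: 7.9
position: [0.4614, -0.2767, -0.0196]
tcp_rot: [-0.529, -0.47, 0.529, -0.469]
contact_force: [0.0, -0.5, 0.5]
grip_width: 0.0256
```

Run:
```python
from plan import *
s=where();p=read_camera('wrist');save(p,'g_w.png',(220,200,420,440),3);p=read_camera('side');save(p,'g_s.png',(370,290,450,390),6)
```

```text
t 7.9 p [ 0.4614 -0.2767 -0.0196] yawY -6.82 tilt [-1.     -0.0004 -0.0003] F [ 0.0359 -0.5052  0.4919] M [-0.0412  0.0089  0.0199] w 0.0256
```

View pics/g_s.png

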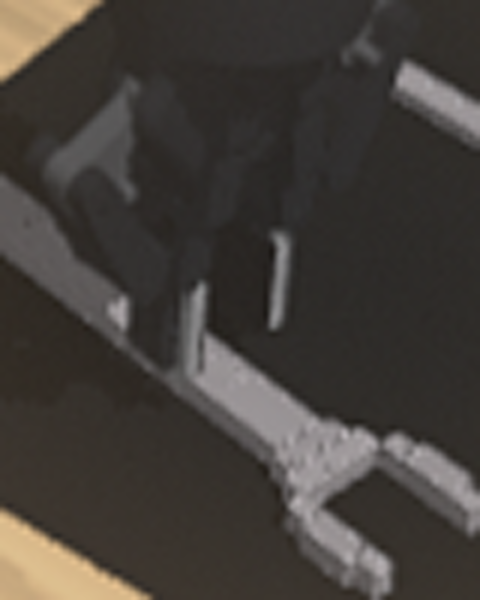

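View pics/g_w.png

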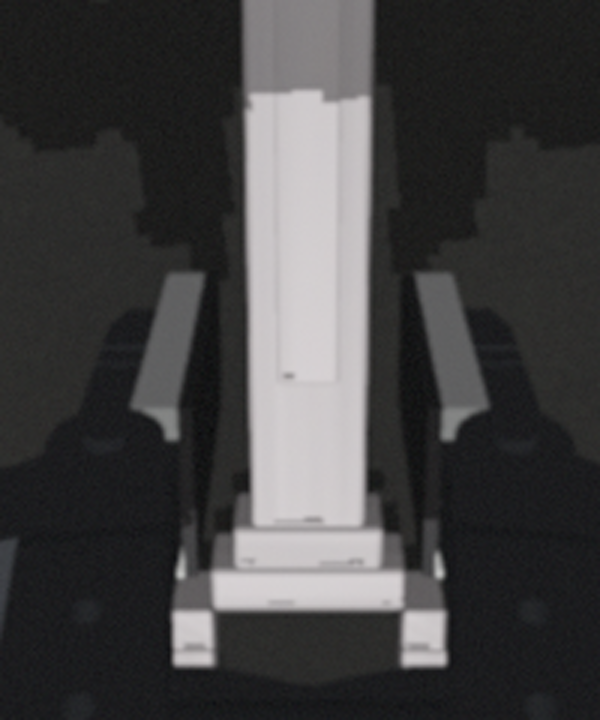

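Call:
servo_tool(
  deltas=[
    [[-0.4, 0.05, 0, 0, 0, 0, 0], [-0.4, 0.05, 0, 0, 0, 0, 0], [-0.4, 0.03, 0, 0, 0, 0, 0], [-0.4, 0, 0, 0, 0, 0, 0]],
  ],
  force=60,
)

```text
time: 8.5
position: [0.4615, -0.2768, -0.0273]
tcp_rot: [0.529, 0.47, -0.529, 0.469]
contact_force: [-0.4, -0.2, 0.1]
grip_width: 0.0256
```

Run:
```python
from plan import *
s=where();p=read_camera('side');save(p,'h_s.png',(370,290,450,390),6)
```

```text
t 8.5 p [ 0.4615 -0.2768 -0.0273] yawY -6.82 tilt [-1.     -0.0003 -0.0003] F [-0.3893 -0.2281  0.0503] M [-0.0038  0.0697  0.053 ] w 0.0256
```

View pics/h_s.png

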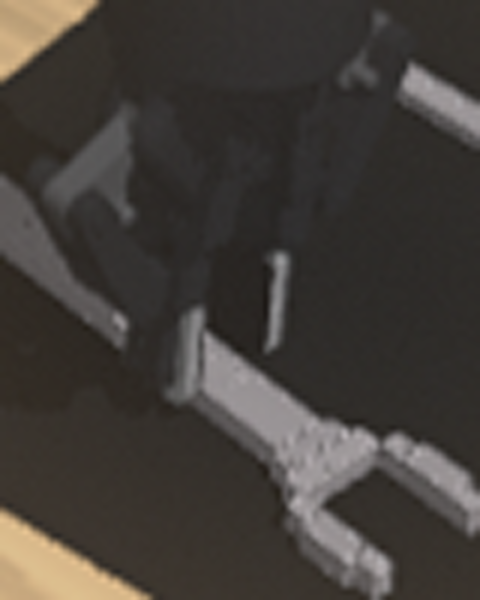

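Call:
servo_tool(
  deltas=[
    [[-0.6, 0, 0, 0, 0, 0, 0], [-0.8, 0, 0, 0, 0, 0, 0], [-1, 0, 0, 0, 0, 0, 0], [-1, 0, 0, 0, 0, 0, 0]],
  ],
  force=60,
)

```text
time: 9.05
position: [0.4616, -0.2769, -0.0269]
tcp_rot: [0.529, 0.469, -0.529, 0.469]
contact_force: [-0.9, 0.3, 4.7]
grip_width: 0.0126
```

Run:
```python
from plan import *
s=where()
```

```text
t 9.05 p [ 0.4616 -0.2769 -0.0269] yawY -6.82 tilt [-1.      0.0002  0.0001] F [-0.9141  0.286   4.6639] M [0.1744 0.2279 0.0059] w 0.0126
```

Call:
servo_tool(
  deltas=[
    [[-1, 0, 0, 0, 0, 0, 0], [-1, 0, 0, 0, 0, 0, 0]],
  ],
)

```text
time: 9.3
position: [0.4616, -0.2769, -0.0269]
tcp_rot: [0.529, 0.469, -0.529, 0.469]
contact_force: [-1.3, 1.1, 4.5]
grip_width: 0.0124
```

Run:
```python
from plan import *
s=where();p=read_camera('side');save(p,'i_s.png',(370,290,450,390),6);p=read_camera('wrist');save(p,'i_w.png',(220,200,420,440),3)
```

```text
t 9.3 p [ 0.4616 -0.2769 -0.0269] yawY -6.82 tilt [-1.      0.0002  0.    ] F [-1.34    1.0705  4.5099] M [0.1151 0.2664 0.0131] w 0.0124
```

View pics/i_s.png

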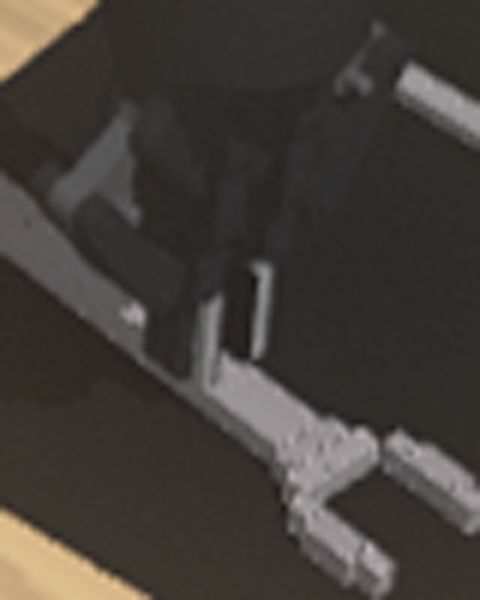

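View pics/i_w.png

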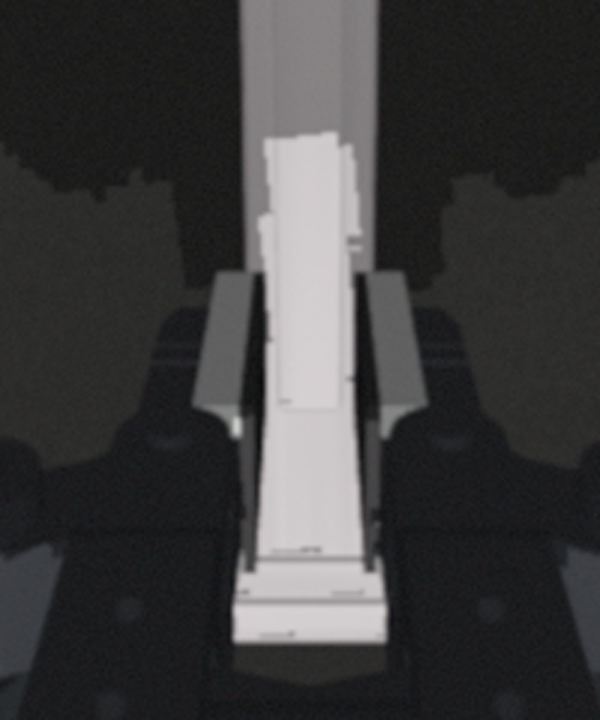

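Call:
servo_tool(
  deltas=[
    [[-0.4, 0, 0, 0, 0, 0, 0], [-0.4, 0, 0, 0, 0, 0, 0], [-0.4, 0.04, 0, 0, 0, 0, 0], [-0.4, 0.04, 0, 0, 0, 0, 0], [-0.4, 0, 0, 0, 0, 0, 0]],
  ],
)

```text
time: 10.02
position: [0.4614, -0.2767, -0.0323]
tcp_rot: [-0.529, -0.47, 0.529, -0.469]
contact_force: [0.4, 0.0, -0.2]
grip_width: 0.0256
```

Run:
```python
from plan import *
s=where()
```

```text
t 10.03 p [ 0.4614 -0.2767 -0.0323] yawY -6.82 tilt [-1.     -0.0005 -0.0004] F [ 0.4079  0.0014 -0.1934] M [0.0089 0.0292 0.0255] w 0.0256
```

Call:
servo_tool(
  deltas=[
    [[-0.5, 0, 0, 0, 0, 0, 0], [-0.6, 0, 0, 0, 0, 0, 0], [-0.8, 0, 0, 0, 0, 0, 0], [-1, 0, 0, 0, 0, 0, 0], [-1, 0, 0, 0, 0, 0, 0]],
  ],
)

```text
time: 10.65
position: [0.4617, -0.2769, -0.0317]
tcp_rot: [0.529, 0.469, -0.529, 0.469]
contact_force: [-1.0, 0.7, 4.2]
grip_width: 0.0158
```

Run:
```python
from plan import *
s=where();p=read_camera('wrist');save(p,'j_w.png',(220,200,420,440),3)
```

```text
t 10.65 p [ 0.4617 -0.2769 -0.0317] yawY -6.82 tilt [-1.      0.0003  0.0001] F [-1.0023  0.6519  4.1925] M [0.1329 0.1528 0.0789] w 0.0158
```

View pics/j_w.png

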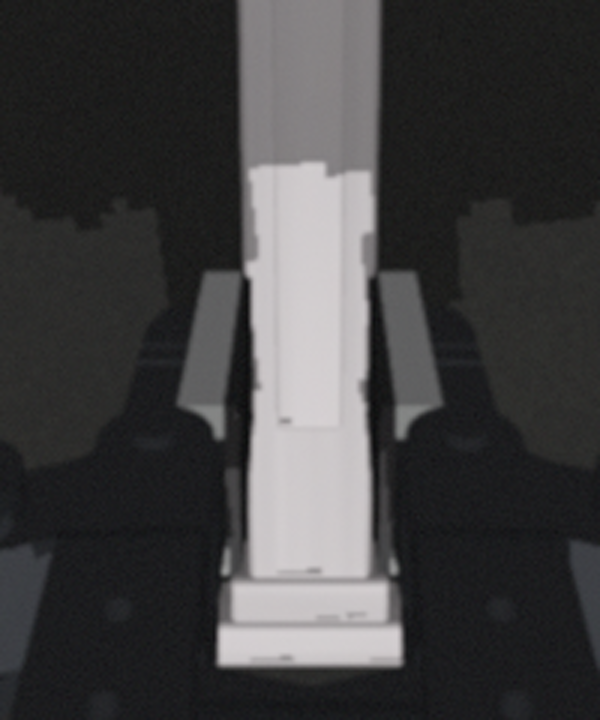

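Call:
servo_tool(
  deltas=[
    [[-0.4, 0, 0, 0, 0, 0, 0], [-0.4, 0, 0, 0, 0, 0, 0], [-0.4, 0.05, 0, 0, 0, 0, 0], [-0.4, 0.03, 0, 0, 0, 0, 0], [-0.4, 0, 0, 0, 0, 0, 0], [-0.5, 0, 0, 0, 0, 0, 0], [-0.6, 0, 0, 0, 0, 0, 0], [-0.8, 0, 0, 0, 0, 0, 0]],
  ],
)

```text
time: 11.7
position: [0.4618, -0.2771, -0.0359]
tcp_rot: [0.529, 0.469, -0.529, 0.47]
contact_force: [-2.3, 1.7, 9.1]
grip_width: 0.0162
```

Call:
servo_tool(
  deltas=[
    [[-1, 0, 0, 0, 0, 0, 0], [-1, 0, 0, 0, 0, 0, 0]],
  ],
)

```text
time: 11.95
position: [0.4619, -0.2771, -0.0359]
tcp_rot: [0.529, 0.469, -0.529, 0.47]
contact_force: [-2.0, 0.8, 8.9]
grip_width: 0.016
```

Run:
```python
from plan import *
s=where()
```

```text
t 11.95 p [ 0.4619 -0.2771 -0.0359] yawY -6.81 tilt [-1.      0.0009  0.0006] F [-1.9796  0.8026  8.8846] M [ 0.1929  0.3371 -0.0109] w 0.016
```

Call:
servo_tool(
  deltas=[
    [[-1, -0.03, 0, 0, 0, 0, 0], [-1, -0.1, 0, 0, 0, 0, 0], [-1, -0.2, 0, 0, 0, 0, 0], [-1, -0.3, 0, 0, 0, 0, 0], [-1, -0.3, 0, 0, 0, 0, 0], [-1, 0, 0, 0, 0, 0, 0]],
  ],
)

```text
time: 12.7
position: [0.4626, -0.2776, 0.0207]
tcp_rot: [0.529, 0.468, -0.529, 0.471]
contact_force: [-0.7, 0.1, -3.9]
grip_width: 0.016
```

Run:
```python
from plan import *
s=where();p=read_camera('side');save(p,'k_s.png',(340,250,500,410),4);p=read_camera('wrist');save(p,'k_w.png')
```

```text
t 12.7 p [ 0.4626 -0.2776  0.0207] yawY -6.81 tilt [-1.      0.003   0.0018] F [-0.6548  0.0622 -3.9165] M [ 0.0112 -0.028  -0.0075] w 0.016
```

View pics/k_s.png

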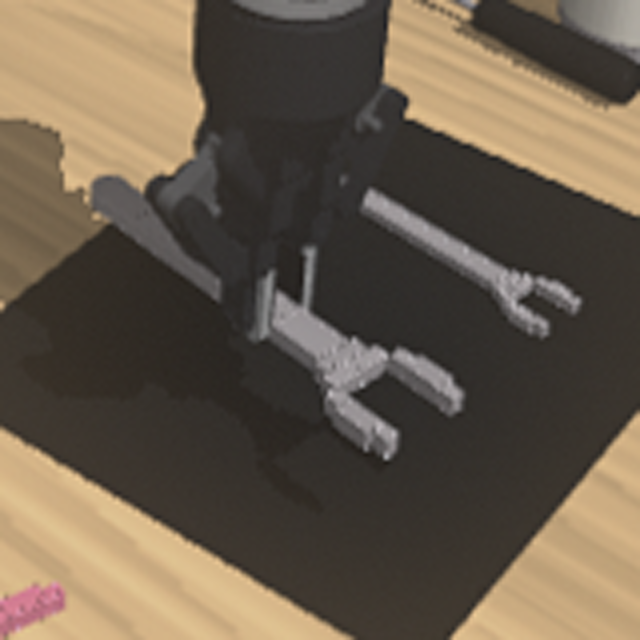

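View pics/k_w.png

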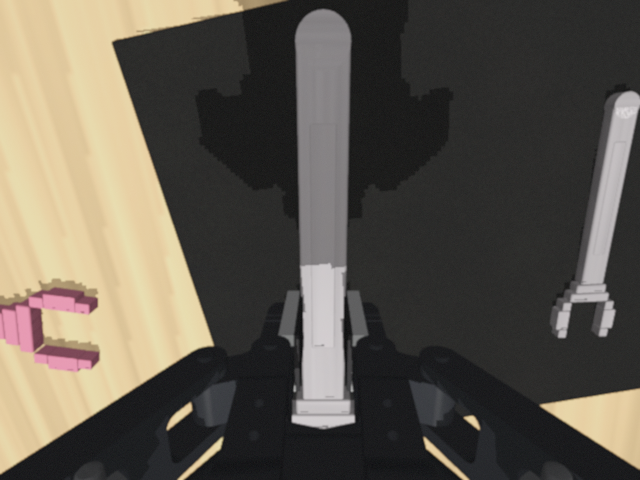

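Run:
```python
from plan import *
plan([(.462,-.25,.165,-6,4),(.484,.017,.17,15.5,8)],-1)
```

```text
[[[-1,-0.61,-0.01,-0.11,-0.04,0,0],[-1,-0.61,-0.01,-0.11,-0.03,0,0],[-1,-0.61,-0.01,-0.11,-0.04,0,0],[-1,-0.6,-0.01,-0.11,-0.03,0,0],[-1,-0.01,-0.01,-0.56,-0.47,0,0],[-1,-0.01,0.01,-0.56,-0.47,0,0],[-1,-0.01,0.04,-0.56,-0.47,0,0],[-1,-0.01,0.07,-0.55,-0.47,0,0]]]
[[[-1,-0.01,0.09,-0.55,-0.47,0,0],[-1,-0.01,0.12,-0.55,-0.47,0,0],[-1,-0.01,0.14,-0.54,-0.47,0,0],[-1,-0.02,0.17,-0.53,-0.47,0,0]]]
max [0.61 0.17 0.56 0.47] end [0.4843 0.0171 0.1702] 15.523759556468917
```

Call:
servo_tool(
  deltas=[
    [[-1, -0.61, -0.01, -0.11, -0.04, 0, 0], [-1, -0.61, -0.01, -0.11, -0.03, 0, 0], [-1, -0.61, -0.01, -0.11, -0.04, 0, 0], [-1, -0.6, -0.01, -0.11, -0.03, 0, 0], [-1, -0.01, -0.01, -0.56, -0.47, 0, 0], [-1, -0.01, 0.01, -0.56, -0.47, 0, 0], [-1, -0.01, 0.04, -0.56, -0.47, 0, 0], [-1, -0.01, 0.07, -0.55, -0.47, 0, 0]],
  ],
)

```text
time: 13.8
position: [0.4728, -0.1154, 0.1663]
tcp_rot: [0.478, 0.521, -0.479, 0.52]
contact_force: [0.1, -0.4, -2.7]
grip_width: 0.0162
```

Call:
servo_tool(
  deltas=[
    [[-1, -0.01, 0.09, -0.55, -0.47, 0, 0], [-1, -0.01, 0.12, -0.55, -0.47, 0, 0], [-1, -0.01, 0.14, -0.54, -0.47, 0, 0], [-1, -0.02, 0.17, -0.53, -0.47, 0, 0], [-1, 0, 0, 0, 0, 0, 0], [-1, 0, 0, 0, 0, 0, 0]],
  ],
)

```text
time: 14.55
position: [0.484, 0.0167, 0.1696]
tcp_rot: [0.428, 0.563, -0.428, 0.563]
contact_force: [0.2, 0.2, -2.4]
grip_width: 0.0162
```

Run:
```python
from plan import *
s=where();p=read_camera('wrist');save(p,'l_w.png')
import pickle;pickle.dump((s,p),open('l.pkl','wb'))
for th,z in [('barrel_flats',.142),('barrel_mark',.142),('riser',.155),('ring_grip',.127)]:
    for d in mark_of(th,p)[:2]: print(th,round(d['confidence'],2),px(d['centre']).round(1),atz(p,px(d['centre']),z,s))
```

```text
t 14.55 p [0.484  0.0167 0.1696] yawY 15.53 tilt [-1.     -0.0013 -0.0002] F [ 0.1709  0.2033 -2.4361] M [-0.0538 -0.0033 -0.0075] w 0.0162
barrel_flats 0.66 [443.6 123.5] [0.5272 0.1081 0.142 ]
barrel_mark 0.89 [480.1 120.3] [0.5456 0.115  0.142 ]
```

View pics/l_w.png

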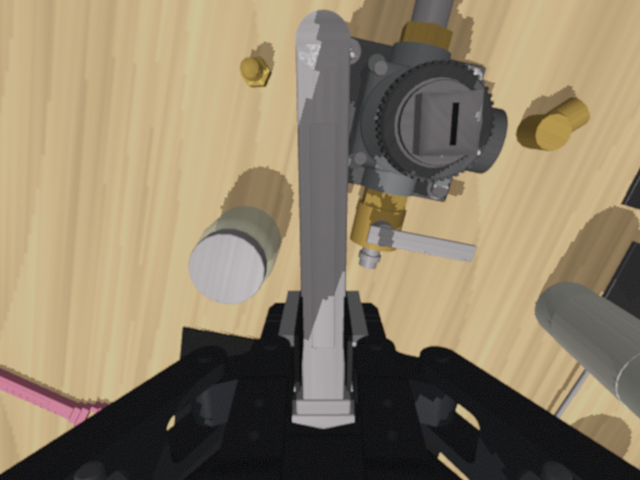

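Run:
```python
from plan import *
import pickle;s,p=pickle.load(open('l.pkl','rb'));save(p,'l_c.png',(360,50,510,200),5)
```

```text
(no output)
```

View pics/l_c.png

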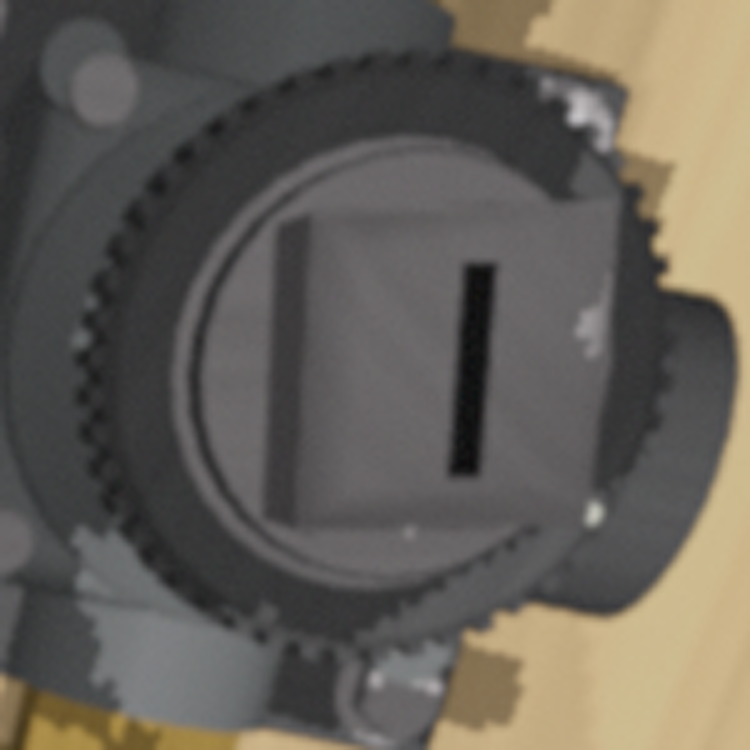

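```bash
cat > fit.py <<'E'
from plan import *
from scipy.optimize import least_squares
def fit(p,s,pts,x0=(.522,.11,.27)):
    # pts: list of (lx,ly,z,u,v)
    L=np.array(pts,float)
    def W(q):
        c,n=np.cos(q[2]),np.sin(q[2]);return np.c_[q[0]+c*L[:,0]-n*L[:,1],q[1]+n*L[:,0]+c*L[:,1],L[:,2]]
    r=least_squares(lambda q:np.concatenate([proj(p,X,s)-l[3:] for X,l in zip(W(q),L)]),x0)
    return r.x,r.fun.reshape(-1,2)
E
python3 - <<'E'
from fit import *
import pickle;s,p=pickle.load(open('l.pkl','rb'))
f=lambda u,v:(360+u/5,50+v/5)
a=.015;b=.0155
pts=[(-a,b,.158,*f(310,215)),(-a,-b,.158,*f(297,525)),(a,b,.158,*f(618,200)),(a,-b,.158,*f(588,520)),(-a,b,.142,*f(278,222)),(-a,-b,.142,*f(264,520))]
x,r=fit(p,s,pts);print(x,np.degrees(x[2]));print(r)
print('white',atz(p,f(593,513),.142,s)[:2]-x[:2])
# shoulder circle check: leftmost edge etc
for t in range(0,360,45): 
    q=np.radians(t);print(t,np.round((proj(p,[x[0]+.022*np.cos(q),x[1]+.022*np.sin(q),.142],s)-[360,50])*5))
for t in range(0,360,45): 
    q=np.radians(t);print(t,np.round((proj(p,[x[0]+.033*np.cos(q),x[1]+.033*np.sin(q),.135],s)-[360,50])*5))
E
```

```text
[0.526  0.1076 0.3038] 17.408053603658747
[[ 0.3455 -1.2304]
 [ 0.0527  1.5537]
 [ 0.4585 -0.4126]
 [ 0.5267  0.588 ]
 [-0.9842 -0.2609]
 [-0.5107 -0.0031]]
white [ 0.0255 -0.0087]
0 [595. 425.]
45 [595. 263.]
90 [482. 157.]
135 [320. 178.]
180 [214. 312.]
225 [222. 472.]
270 [335. 568.]
315 [487. 549.]
0 [660. 450.]
45 [664. 213.]
90 [497.  57.]
135 [260.  88.]
180 [106. 285.]
225 [123. 517.]
270 [286. 653.]
315 [503. 627.]
```

Run:
```python
from plan import *
plan([(.596,.067,.17,17.4,3)],-1)
```

```text
[[[-1,0,0.67,-0.11,-0.11,0,0],[-1,0,0.68,-0.1,-0.12,0,0],[-1,0,0.67,-0.09,-0.11,0,0]]]
max [0.   0.68 0.11 0.12] end [0.5958 0.0671 0.1702] 17.394665713130046
```

Call:
servo_tool(
  deltas=[
    [[-1, 0, 0.67, -0.11, -0.11, 0, 0], [-1, 0, 0.68, -0.1, -0.12, 0, 0], [-1, 0, 0.67, -0.1, -0.11, 0, 0], [-1, 0, 0, 0, 0, 0, 0], [-1, 0, 0, 0, 0, 0, 0]],
  ],
)

```text
time: 15.42
position: [0.5948, 0.0681, 0.1698]
tcp_rot: [0.418, 0.57, -0.419, 0.57]
contact_force: [-0.7, -0.0, -2.9]
grip_width: 0.0163
```

Run:
```python
from plan import *
s=where();p=read_camera('wrist');save(p,'m_c.png',(120,50,340,250),3)
import pickle;pickle.dump((s,p),open('m.pkl','wb'))
```

```text
t 15.43 p [0.5948 0.0681 0.1698] yawY 17.45 tilt [-1.     -0.0016 -0.0004] F [-0.655  -0.0406 -2.9313] M [-0.0289  0.0171  0.0383] w 0.0163
```

View pics/m_c.png

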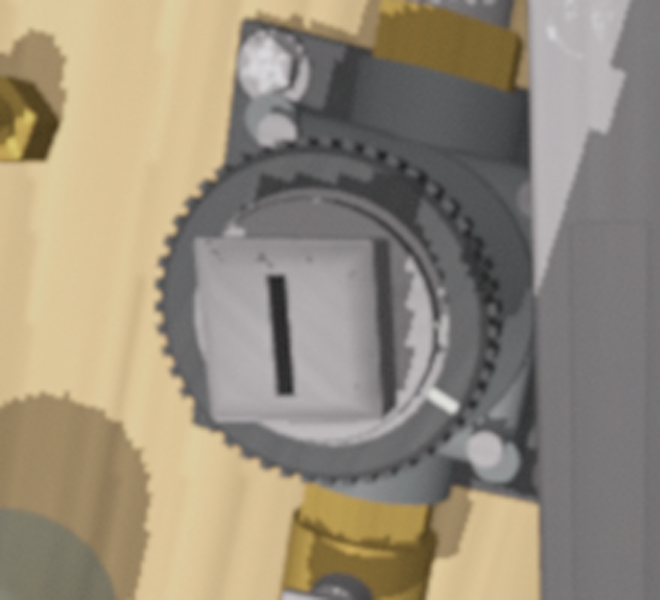

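Run:
```python
from fit import *
import pickle;s,p=pickle.load(open('m.pkl','rb'))
f=lambda u,v:(120+u/3,50+v/3)
a=.015;b=.0155
pts=[(-a,b,.158,*f(195,240)),(-a,-b,.158,*f(212,420)),(a,b,.158,*f(372,239)),(a,-b,.158,*f(383,414)),(a,b,.142,*f(388,241)),(a,-b,.142,*f(397,410))]
x,r=fit(p,s,pts);print(x,np.degrees(x[2]));print(r)
for nm,uv in (('faint',(443,322)),('ringmark',(443,400))):
  for z in (.135,.142):
    d=atz(p,f(*uv),z,s)[:2]-x[:2];print(nm,z,np.hypot(*d),np.degrees(np.arctan2(d[1],d[0])))
for R,z in ((.022,.142),(.033,.135)):
  print(np.round([(proj(p,[x[0]+R*np.cos(q),x[1]+R*np.sin(q),z],s)-[120,50])*3 for q in np.radians(range(0,360,45))]).tolist())
# spanner centreline in tool
T=read_camera('top');S=read_camera('side');save(T,'m_t.png',(150,150,350,300),4)
```

```text
[0.5258 0.1075 0.3008] 17.23469452470166
[[-0.7451 -0.6985]
 [-0.0109  0.4988]
 [-0.1064 -0.1419]
 [-0.2169  2.7108]
 [ 0.575  -1.3597]
 [ 0.6075 -0.9146]]
faint 0.135 0.023014483489883903 16.675631231072984
faint 0.142 0.024045712732411503 18.18762634451875
ringmark 0.135 0.027064754180777275 -16.92507922506564
ringmark 0.142 0.027352314506381988 -13.770045939016564
[[428.0, 360.0], [416.0, 267.0], [341.0, 205.0], [249.0, 213.0], [197.0, 287.0], [214.0, 379.0], [288.0, 436.0], [375.0, 428.0]]
[[489.0, 372.0], [473.0, 237.0], [364.0, 145.0], [227.0, 158.0], [152.0, 267.0], [180.0, 400.0], [286.0, 481.0], [411.0, 470.0]]
```

View pics/m_t.png

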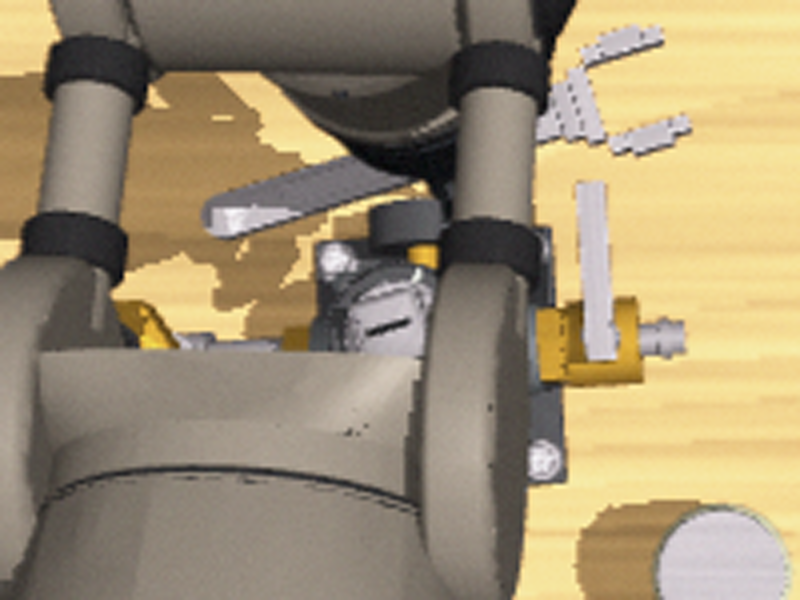

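Run:
```python
from fit import *
import pickle;s,p=pickle.load(open('m.pkl','rb'))
T=read_camera('top')
R=tw(s);P=np.array(s['position'])
z=P[2]+.0389+.009
for nm,u in (('cheekA',(662,38)),('cheekB',(690,122)),('end',(204,216))):
    X=atz(T,(150+u[0]/4,150+u[1]/4),z);print(nm,X,'tool',R.T@(X-P))
# wrist: handle end & centreline
print('wrist full'); save(p,'m_w.png',(260,0,400,440),2)
for d in mark_of('spanner_jaw',T)[:2]: X=atz(T,px(d['centre']),z-.009);print(d['confidence'],px(d['centre']),R.T@(X-P))
for d in mark_of('spanner_grip',T)[:2]: X=atz(T,px(d['centre']),z-.004);print(d['confidence'],px(d['centre']),R.T@(X-P))
```

```text
cheekA [ 0.6363 -0.0131  0.2177] tool [-0.048   0.0151  0.0898]
cheekB [ 0.6018 -0.0246  0.2177] tool [-0.0479 -0.0213  0.0905]
end [0.563  0.1714 0.2177] tool [-0.0479  0.0005 -0.1081]
wrist full
0.7 [464.576 356.208] [-0.0384 -0.3559  0.2223]
0.64 [312.128 172.8  ] [-0.0389 -0.0021  0.0784]
0.57 [456.   388.32] [-0.0434 -0.398   0.1928]
0.41 [250.816 234.288] [-0.0438 -0.07   -0.0456]
```

View pics/m_w.png

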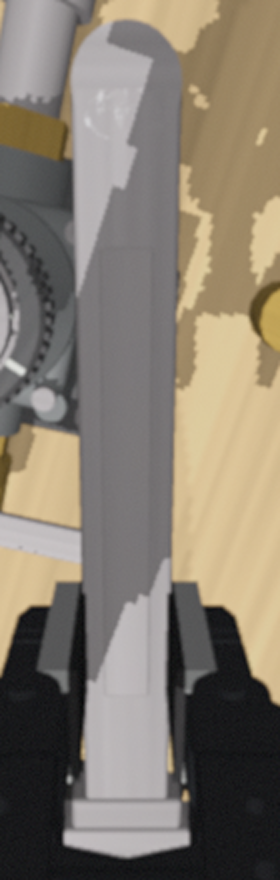

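Run:
```python
from fit import *
im=cv2.imread('pics/c_w.png');cv2.imwrite('pics/c_c.png',cv2.resize(im[240:320,280:370],None,fx=8,fy=8,interpolation=cv2.INTER_CUBIC))
```

```text
(no output)
```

View pics/c_c.png

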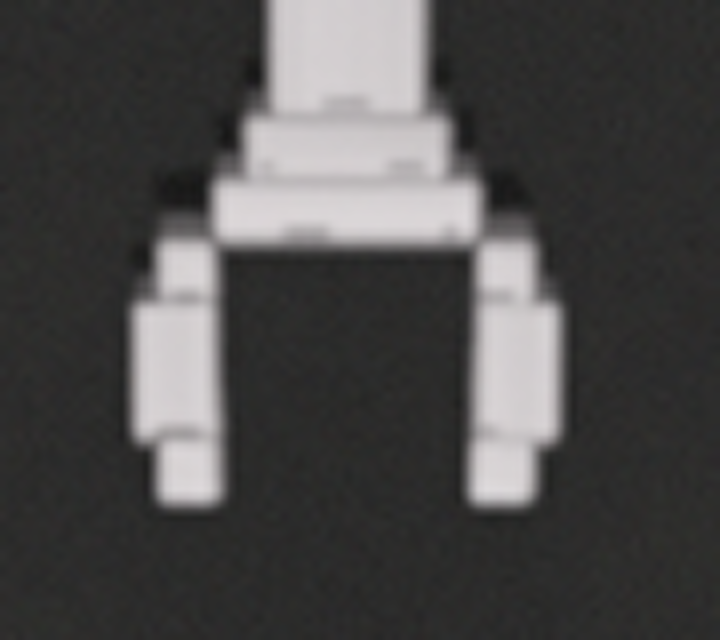

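Run:
```python
from fit import *
import pickle
_,p=pickle.load(open('m.pkl','rb'))
q=(np.array([-.5285,-.4705,.5288,-.4690]))  # approx yawY -6.5
from scipy.spatial.transform import Rotation as Ro
y=np.radians(-6.5);R=np.array([[0,np.cos(y),np.sin(y)],[0,np.sin(y),-np.cos(y)],[-1,0,0]])
s=dict(position=np.array([.4618,-.2722,.1598]),tcp_rot=Ro.from_matrix(R).as_quat())
d=np.array([np.cos(np.radians(83.25)),np.sin(np.radians(83.25))])
for nm,uv in (('throat',(323.5,270.6)),('tip',(323.5,303.6)),('end',(324,81.5)),('jl',(307.4,285)),('jr',(339,285)),('ol',(296.4,287)),('or',(350.5,287))):
    X=atz(p,uv,.013,s);print(nm,X,'along',X[:2]@d,'across',X[:2]@[d[1],-d[0]])
```

```text
throat [ 0.4566 -0.3305  0.013 ] along -0.27450004935804523 across 0.49230835922393834
tip [ 0.4527 -0.3653  0.013 ] along -0.30960834717965996 across 0.49247569371074845
end [ 0.4759 -0.164   0.013 ] along -0.10693142396045158 across 0.4919207708605521
jl [ 0.4394 -0.3437  0.013 ] along -0.2896294957251544 across 0.47675118224024376
jr [ 0.4699 -0.3471  0.013 ] along -0.2895066648252116 across 0.5074274142215122
ol [ 0.4285 -0.3445  0.013 ] along -0.2917955127928035 across 0.4660367190037309
or [ 0.4808 -0.3505  0.013 ] along -0.2915850182398353 across 0.5186487131610494
```

Run:
```python
from plan import *
plan([(.5032,.1784,.17,17.3,4),(.5032,.1784,.132,17.3,3)],-1)
```

```text
[[[-1,0,-0.23,-0.55,0.01,0,0],[-1,0,-0.23,-0.55,0,0,0],[-1,0.01,-0.23,-0.56,0.01,0,0],[-1,0,-0.23,-0.55,0,0,0],[-1,0.21,0,0,0,0,0],[-1,0.21,0,0,0,0,0],[-1,0.22,0,0,0,0,0]]]
max [0.22 0.23 0.56 0.01] end [0.503  0.1783 0.1318] 17.328198502908492
```

Call:
servo_tool(
  deltas=[
    [[-1, 0, -0.23, -0.55, 0.01, 0, 0], [-1, 0, -0.23, -0.55, 0, 0, 0], [-1, 0.01, -0.23, -0.56, 0.01, 0, 0], [-1, 0, -0.23, -0.55, 0, 0, 0], [-1, 0.21, 0, 0, 0, 0, 0], [-1, 0.21, 0, 0, 0, 0, 0], [-1, 0.22, 0, 0, 0, 0, 0], [-1, 0, 0, 0, 0, 0, 0]],
  ],
)

```text
time: 16.73
position: [0.5027, 0.1777, 0.1296]
tcp_rot: [0.418, 0.57, -0.42, 0.569]
contact_force: [1.0, 0.0, -1.9]
grip_width: 0.0159
```

Call:
servo_tool(
  deltas=[
    [[-1, 0, 0, 0, 0, 0, 0]],
  ],
)

```text
time: 16.85
position: [0.5037, 0.1782, 0.1313]
tcp_rot: [0.419, 0.57, -0.419, 0.57]
contact_force: [0.8, 0.0, -3.1]
grip_width: 0.016
```

Run:
```python
from plan import *
s=where();p=read_camera('side');save(p,'n_s.png',(210,140,350,260),5);p=read_camera('top');save(p,'n_t.png',(150,150,350,300),4);p=read_camera('wrist');save(p,'n_w.png')
```

```text
t 16.85 p [0.5037 0.1782 0.1313] yawY 17.31 tilt [-1.      0.0002 -0.    ] F [ 0.7804  0.0256 -3.1174] M [ 0.0288 -0.0301 -0.056 ] w 0.016
```

View pics/n_s.png

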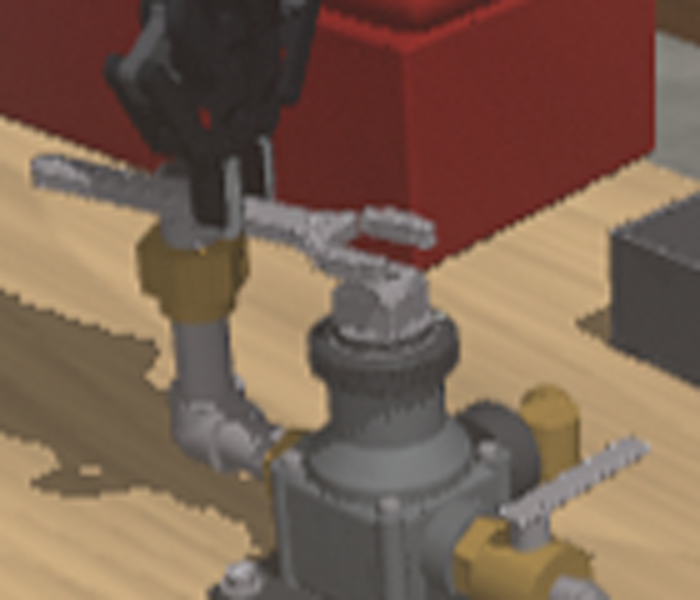

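View pics/n_t.png

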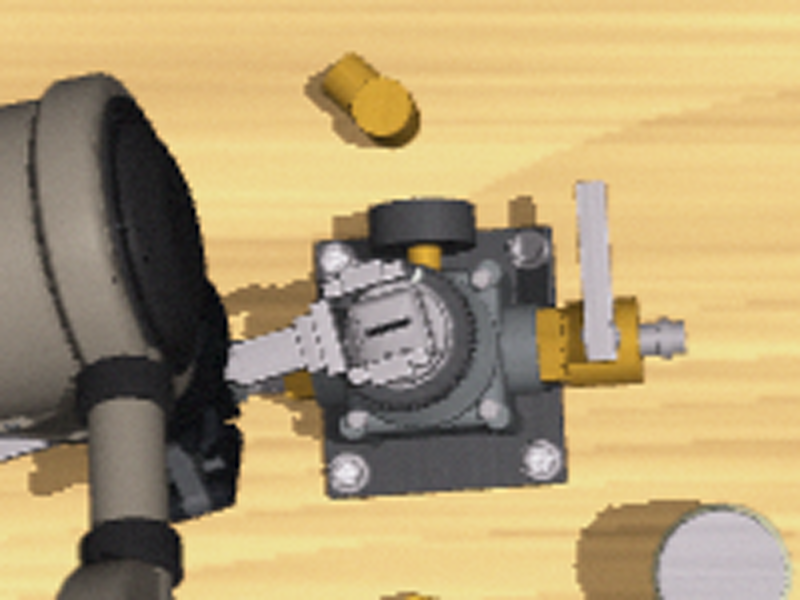

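View pics/n_w.png

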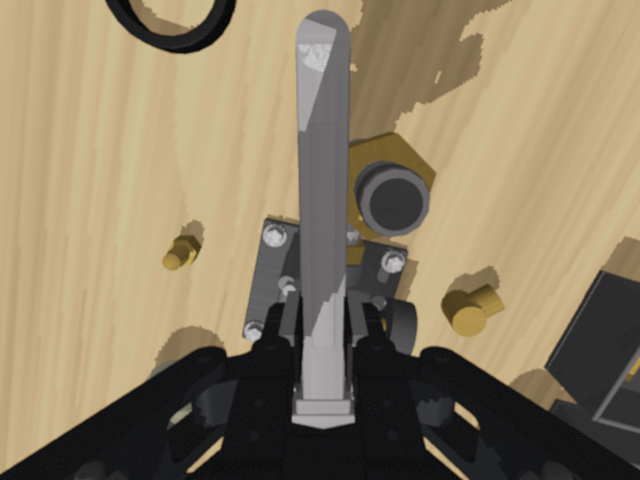

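Call:
servo_tool(
  deltas=[
    [[-1, 0.06, 0, 0, 0, 0, 0], [-1, 0.06, 0, 0, 0, 0, 0], [-1, 0.06, 0, 0, 0, 0, 0], [-1, 0.06, 0, 0, 0, 0, 0], [-1, 0, 0, 0, 0, 0, 0]],
  ],
)

```text
time: 17.62
position: [0.503, 0.1786, 0.1165]
tcp_rot: [0.419, 0.57, -0.419, 0.57]
contact_force: [-0.0, 0.3, -2.5]
grip_width: 0.0162
```

Run:
```python
from plan import *
s=where()
```

```text
t 17.62 p [0.503  0.1786 0.1165] yawY 17.36 tilt [-1.     -0.0008 -0.0002] F [-0.0347  0.3321 -2.4598] M [-0.0712 -0.0439 -0.0739] w 0.0162
```

Call:
servo_tool(
  deltas=[
    [[-1, 0.05, 0, 0, 0, 0, 0], [-1, 0.05, 0, 0, 0, 0, 0], [-1, 0.05, 0, 0, 0, 0, 0], [-1, 0.03, 0, 0, 0, 0, 0], [-1, 0, 0, 0, 0, 0, 0]],
  ],
)

```text
time: 18.25
position: [0.5032, 0.1786, 0.106]
tcp_rot: [0.419, 0.57, -0.419, 0.57]
contact_force: [-0.6, 0.8, -2.7]
grip_width: 0.0161
```

Run:
```python
from plan import *
s=where();p=read_camera('side');save(p,'o_s.png',(210,140,350,260),5);p=read_camera('wrist');save(p,'o_w.png',(220,0,460,300),2)
```

```text
t 18.25 p [0.5032 0.1786 0.106 ] yawY 17.36 tilt [-1.     -0.0002 -0.0001] F [-0.6395  0.8148 -2.6643] M [-0.0043 -0.0353 -0.0036] w 0.0161
```

View pics/o_s.png

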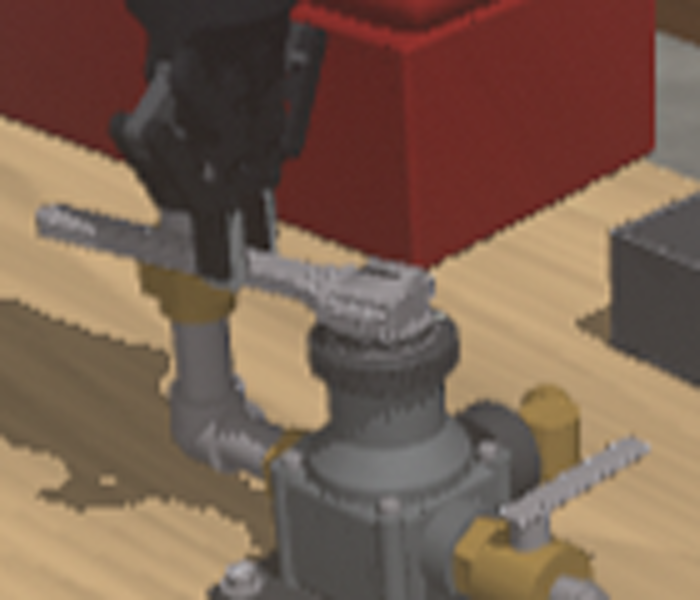

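View pics/o_w.png

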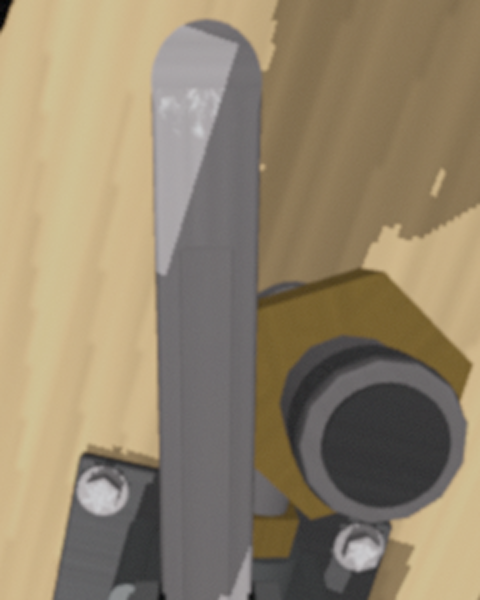

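Call:
servo_tool(
  deltas=[
    [[-1, 0.02, 0, 0, 0, 0, 0], [-1, 0.015, 0, 0, 0, 0, 0], [-1, 0, 0, 0, 0, 0, 0], [-1, 0, 0, 0, 0, 0, 0]],
  ],
)

```text
time: 18.85
position: [0.5033, 0.1786, 0.104]
tcp_rot: [0.419, 0.57, -0.419, 0.57]
contact_force: [0.2, 0.6, -3.3]
grip_width: 0.016
```

Run:
```python
from plan import *
s=where()
```

```text
t 18.85 p [0.5033 0.1786 0.104 ] yawY 17.36 tilt [-1.      0.0001 -0.0001] F [ 0.1691  0.6129 -3.3054] M [-0.017   0.0077 -0.0491] w 0.016
```

Call:
servo_tool(
  deltas=[
    [[-1, 0.02, 0, 0, 0, 0, 0], [-1, 0, 0, 0, 0, 0, 0], [-1, 0, 0, 0, 0, 0, 0]],
  ],
)

```text
time: 19.23
position: [0.5034, 0.1786, 0.1029]
tcp_rot: [0.419, 0.57, -0.419, 0.57]
contact_force: [0.3, 0.0, -2.2]
grip_width: 0.0161
```

Run:
```python
from plan import *
s=where()
```

```text
t 19.23 p [0.5034 0.1786 0.1029] yawY 17.36 tilt [-1.      0.0003 -0.    ] F [ 0.3175  0.0299 -2.2221] M [ 0.0035 -0.0384 -0.0442] w 0.0161
```

Call:
servo_tool(
  deltas=[
    [[-1, 0.015, 0, 0, 0, 0, 0], [-1, 0, 0, 0, 0, 0, 0], [-1, 0, 0, 0, 0, 0, 0]],
  ],
)

```text
time: 19.6
position: [0.5034, 0.1787, 0.1028]
tcp_rot: [0.419, 0.57, -0.419, 0.57]
contact_force: [-1.7, 0.1, 4.6]
grip_width: 0.0159
```

Run:
```python
from plan import *
s=where();p=read_camera('side');save(p,'p_s.png',(210,140,350,260),5)
```

```text
t 19.6 p [0.5034 0.1787 0.1028] yawY 17.36 tilt [-1.     0.001  0.   ] F [-1.6507  0.115   4.6334] M [-0.1043  0.3175 -0.0073] w 0.0159
```

View pics/p_s.png

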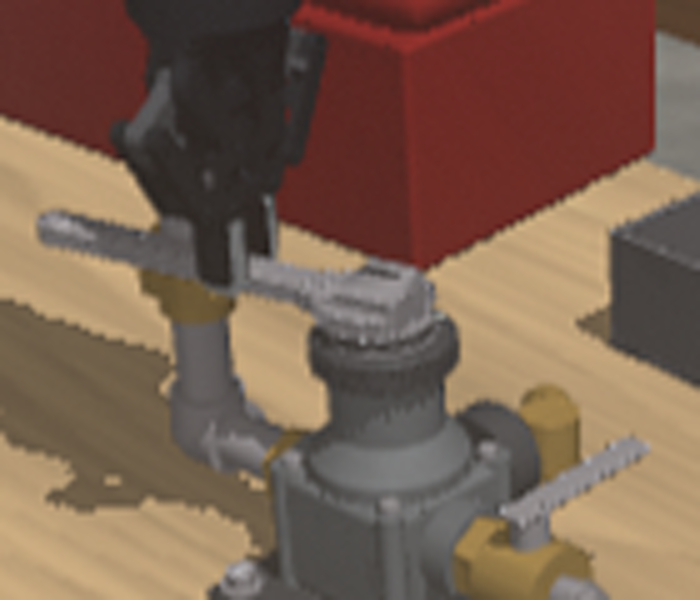

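Call:
servo_tool(
  deltas=[
    [[-0.5, 0, 0, 0, 0, 0, 0], [-0.2, 0, 0, 0, 0, 0, 0], [-0.2, 0, 0, 0, 0, 0, 0], [-0.2, -0.2, 0, 0, 0, 0, 0], [-0.2, -0.5, 0, 0, 0, 0, 0], [1, -0.6, 0, 0, 0, 0, 0], [1, 0, 0, 0, 0, 0, 0], [1, 0, 0, 0, 0, 0, 0]],
  ],
)

```text
time: 20.65
position: [0.503, 0.1786, 0.1799]
tcp_rot: [0.419, 0.57, -0.419, 0.57]
contact_force: [-0.3, 0.1, -0.1]
grip_width: 0.0849
```

Run:
```python
from plan import *
s=where();print(s['joint_positions']);p=read_camera('side');save(p,'q_s.png',(210,140,350,260),5);p=read_camera('top');save(p,'q_t.png',(150,180,330,320),4)
```

```text
t 20.65 p [0.503  0.1786 0.1799] yawY 17.36 tilt [-1.     -0.0001 -0.0001] F [-0.2839  0.0536 -0.0724] M [0.0276 0.0201 0.0218] w 0.0849
[ 0.1974  0.3679  1.5198  0.0001  1.2541 -0.1056]
```

View pics/q_s.png

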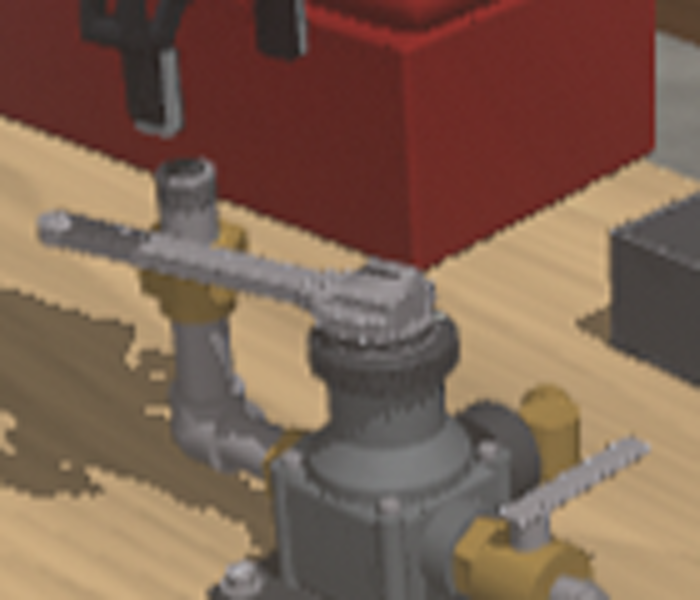

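View pics/q_t.png

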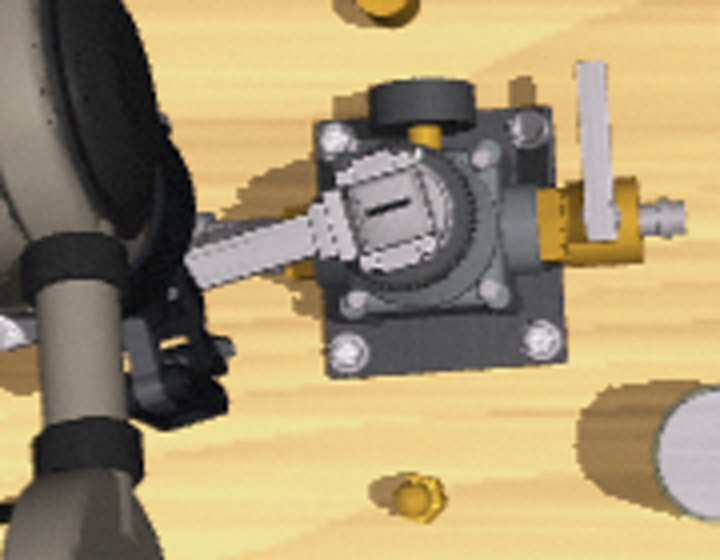

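Run:
```python
from plan import *
plan([(.5257,.1078,.18,62,8),(.5257,.1078,.10,62,3),(.5257,.1078,.066,62,3)],1)
```

```text
[[[1,0,0,0.15,-0.97,0,0],[1,0,-0.01,0.15,-0.97,0,0],[1,0,-0.03,0.15,-0.98,0,0],[1,0,-0.04,0.15,-0.97,0,0],[1,0,-0.06,0.15,-0.98,0,0],[1,-0.01,-0.07,0.14,-0.97,0,0],[1,0,-0.09,0.13,-0.98,0,0],[1,-0.01,-0.09,0.12,-0.97,0,0]]]
[[[1,0.45,0,0,0,0,0],[1,0.44,0,0,0,0,0],[1,0.45,0,0,0,0,0],[1,0.19,0,0,0,0,0],[1,0.19,0,0,0,0,0],[1,0.18,0,0,0,0,0]]]
max [0.45 0.09 0.15 0.98] end [0.5256 0.108  0.0662] 61.99243306035773
```

Call:
servo_tool(
  deltas=[
    [[1, 0, 0, 0.15, -0.97, 0, 0], [1, 0, -0.01, 0.15, -0.97, 0, 0], [1, 0, -0.03, 0.15, -0.98, 0, 0], [1, 0, -0.04, 0.15, -0.97, 0, 0], [1, 0, -0.06, 0.15, -0.98, 0, 0], [1, -0.01, -0.07, 0.14, -0.97, 0, 0], [1, 0, -0.09, 0.13, -0.98, 0, 0], [1, -0.01, -0.09, 0.12, -0.97, 0, 0]],
  ],
)

```text
time: 21.75
position: [0.5257, 0.1078, 0.18]
tcp_rot: [0.17, 0.687, -0.17, 0.686]
contact_force: [0.4, -1.1, -0.2]
grip_width: 0.0854
```

Call:
servo_tool(
  deltas=[
    [[1, 0.3, 0, 0, 0, 0, 0], [1, 0.3, 0, 0, 0, 0, 0], [1, 0, 0, 0, 0, 0, 0], [1, 0, 0, 0, 0, 0, 0]],
  ],
)

```text
time: 22.25
position: [0.5264, 0.1082, 0.1453]
tcp_rot: [0.171, 0.686, -0.171, 0.686]
contact_force: [-0.8, 0.6, 0.1]
grip_width: 0.0854
```

Run:
```python
from plan import *
s=where();p=read_camera('wrist');save(p,'r_w.png');p=read_camera('side');save(p,'r_s.png',(210,120,350,240),5);p=read_camera('top');save(p,'r_t.png',(150,160,330,300),4)
```

```text
t 22.25 p [0.5264 0.1082 0.1453] yawY 62.0 tilt [-1.      0.0001 -0.0001] F [-0.8396  0.6121  0.1217] M [-0.0007 -0.0239 -0.0278] w 0.0854
```

View pics/r_w.png

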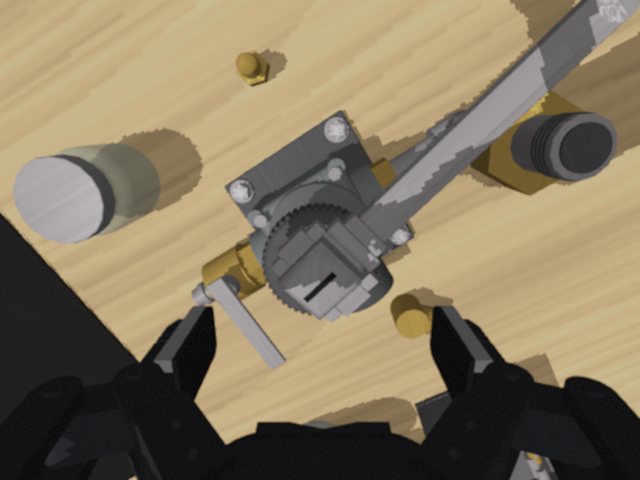

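View pics/r_s.png

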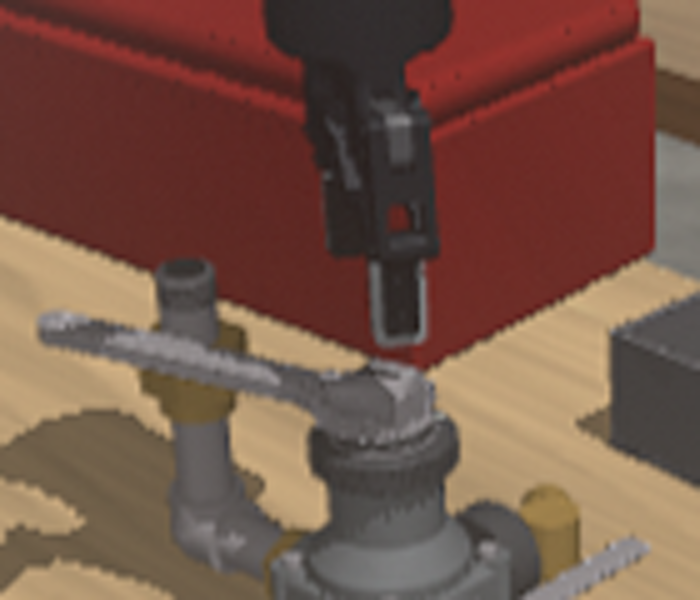

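Call:
servo_tool(
  deltas=[
    [[1, 0.3, -0.02, 0.0, 0, 0, 0], [1, 0.3, 0, 0, 0, 0, 0], [1, 0.3, 0, 0, 0, 0, 0], [1, 0.25, 0, 0, 0, 0, 0], [1, 0, 0, 0, 0, 0, 0], [1, 0, 0, 0, 0, 0, 0]],
  ],
)

```text
time: 23.15
position: [0.5262, 0.1072, 0.0768]
tcp_rot: [0.171, 0.686, -0.171, 0.686]
contact_force: [0.2, -0.1, -0.3]
grip_width: 0.0851
```

Run:
```python
from plan import *
s=where();p=read_camera('side');save(p,'s_s.png',(210,120,350,240),5)
```

```text
t 23.15 p [0.5262 0.1072 0.0768] yawY 62.0 tilt [-1.      0.0007  0.001 ] F [ 0.2077 -0.0971 -0.3384] M [-0.0321 -0.0404 -0.005 ] w 0.0851
```

View pics/s_s.png

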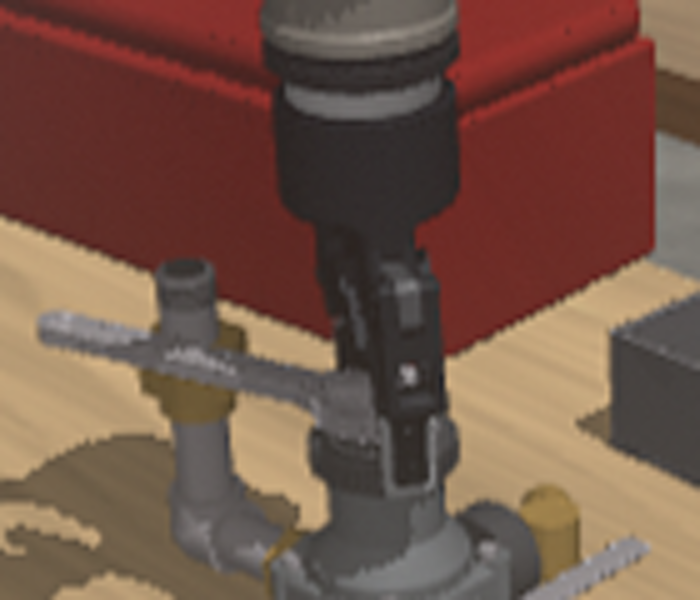

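Run:
```python
from plan import *
s=readout.state();S=read_camera('side')
c=np.array([.526,.1072]);u=np.array([np.cos(np.radians(62)),np.sin(np.radians(62))])
for r in (.044,.05):
  for z in (.10,.11,.12,.13): print(r,z,proj(S,[*(c-u*r),z]))
```

```text
0.044 0.1 [291.7474 228.2065]
0.044 0.11 [291.5222 224.1668]
0.044 0.12 [291.2949 220.089 ]
0.044 0.13 [291.0654 215.9725]
0.05 0.1 [292.3832 229.5579]
0.05 0.11 [292.16   225.5067]
0.05 0.12 [291.9347 221.417 ]
0.05 0.13 [291.7072 217.2884]
```

Call:
servo_tool(
  deltas=[
    [[1, 0.1, 0, 0, 0, 0, 0], [1, 0.1, 0, 0, 0, 0, 0], [1, 0, 0, 0, 0, 0, 0], [0.7, 0, 0, 0, 0, 0, 0], [0.5, 0, 0, 0, 0, 0, 0], [0.4, 0, 0, 0, 0, 0, 0], [0.4, 0, 0, 0, 0, 0, 0]],
  ],
  force=40,
)

```text
time: 24.12
position: [0.5257, 0.1069, 0.0644]
tcp_rot: [0.171, 0.686, -0.171, 0.686]
contact_force: [-2.5, -2.4, 6.2]
grip_width: 0.0651
```

Run:
```python
from plan import *
s=where();p=read_camera('side');save(p,'t_s.png',(210,120,350,240),5);p=read_camera('wrist');save(p,'t_w.png')
```

```text
t 24.12 p [0.5257 0.1069 0.0644] yawY 62.0 tilt [-1.     -0.0003  0.0003] F [-2.5419 -2.4372  6.1899] M [-0.5906  0.4569 -0.0246] w 0.0651
```

View pics/t_w.png

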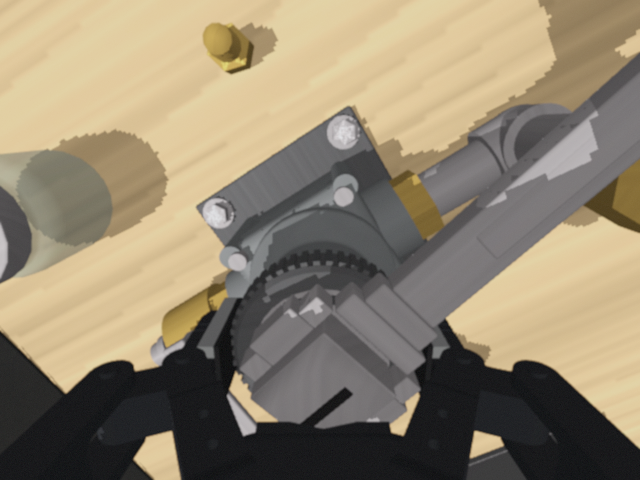

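View pics/t_s.png

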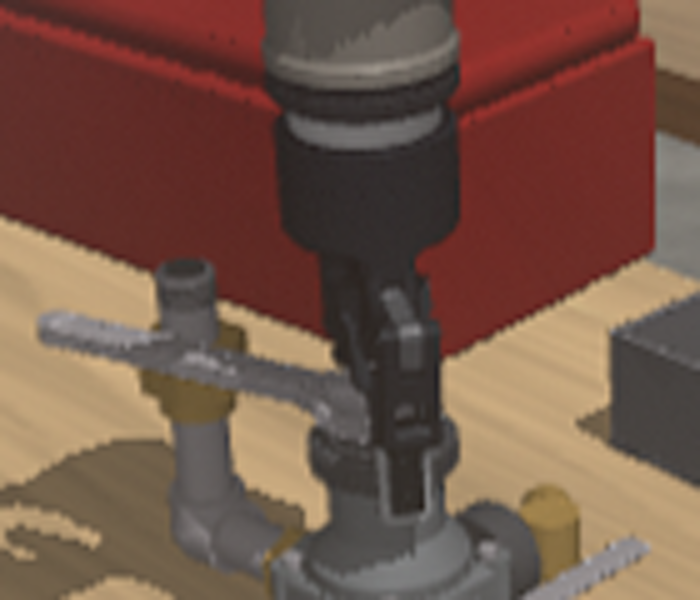

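Call:
servo_tool(
  deltas=[
    [[0.3, 0, 0, 0, 0, 0, 0], [0.3, 0, 0, 0, 0.3, 0, 0], [0.3, 0, 0, 0, 0.7, 0, 0], [0.3, 0, 0, 0, 0.7, 0, 0]],
  ],
  force=50,
)

```text
time: 24.72
position: [0.5256, 0.1067, 0.0645]
tcp_rot: [0.229, 0.669, -0.23, 0.669]
contact_force: [-2.9, -4.1, 5.8]
grip_width: 0.0648
```

Run:
```python
from plan import *
s=where()
```

```text
t 24.73 p [0.5256 0.1067 0.0645] yawY 52.16 tilt [-1.     -0.0005  0.0004] F [-2.9458 -4.0542  5.7941] M [-0.5649  0.468   0.2363] w 0.0648
```

Call:
servo_tool(
  deltas=[
    [[0.3, 0, -0.01, 0, 0.9, 0, 0], [0.3, 0, 0, 0, 1, 0, 0], [0.3, 0.01, 0, 0, 1, 0, 0], [0.3, 0, 0, 0, 1, 0, 0], [0.3, 0, 0, 0, 1, 0, 0], [0.3, 0, 0, 0, 1, 0, 0]],
  ],
)

```text
time: 25.48
position: [0.5253, 0.1065, 0.0641]
tcp_rot: [0.414, 0.573, -0.414, 0.573]
contact_force: [-3.6, -3.1, 8.1]
grip_width: 0.0645
```

Run:
```python
from plan import *
s=where();p=read_camera('top');save(p,'u_t.png',(150,160,330,300),4);p=read_camera('side');save(p,'u_s.png',(210,120,350,240),5)
```

```text
t 25.48 p [0.5253 0.1065 0.0641] yawY 18.3 tilt [-1.      0.0002  0.0004] F [-3.5925 -3.1312  8.1453] M [-0.4583  0.56    0.1944] w 0.0645
```

View pics/u_t.png

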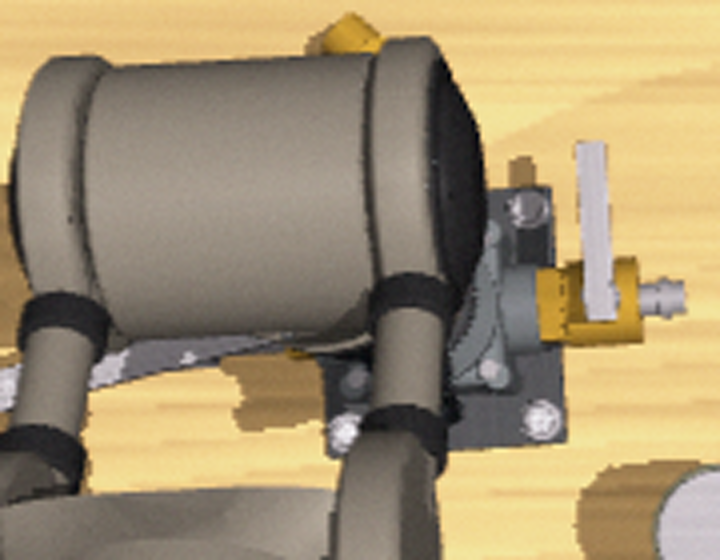

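View pics/u_s.png

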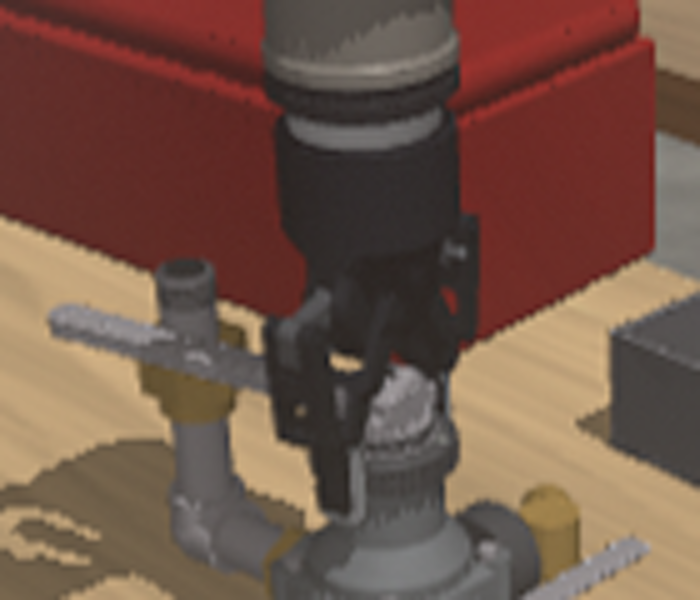

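Call:
servo_tool(
  deltas=[
    [[0.3, 0, 0, 0, 1, 0, 0], [0.3, 0, 0, 0, 1, 0, 0], [0.3, 0, 0, 0, 1, 0, 0], [0.3, 0, 0, 0, 1, 0, 0], [0.3, 0, 0, 0, 1, 0, 0], [0.3, 0, 0, 0, 1, 0, 0], [0.3, 0, 0, 0, 1, 0, 0]],
  ],
)

```text
time: 26.45
position: [0.5248, 0.1065, 0.0637]
tcp_rot: [-0.585, -0.396, 0.586, -0.396]
contact_force: [-4.2, -3.0, 4.7]
grip_width: 0.0647
```

Run:
```python
from plan import *
s=where()
```

```text
t 26.45 p [0.5248 0.1065 0.0637] yawY -21.82 tilt [-1.     -0.0008  0.0006] F [-4.2082 -2.9998  4.7274] M [-0.4     0.6358  0.2037] w 0.0647
```

Call:
servo_tool(
  deltas=[
    [[1, 0, 0, 0, 0, 0, 0], [1, 0, 0, 0, 0, 0, 0], [1, 0, 0, 0, 0, 0, 0], [1, 0, 0, 0, -0.9, 0, 0], [1, 0, 0, 0, -0.96, 0, 0], [1, 0, 0, 0, -0.96, 0, 0], [1, 0, 0, 0, -0.96, 0, 0], [1, 0, 0, 0, -0.96, 0, 0]],
  ],
)

```text
time: 27.45
position: [0.5254, 0.1068, 0.0634]
tcp_rot: [0.474, 0.524, -0.474, 0.524]
contact_force: [0.0, -0.0, 0.6]
grip_width: 0.0858
```

Call:
servo_tool(
  deltas=[
    [[1, 0, 0, 0, -0.96, 0, 0], [1, 0, 0, 0, -0.96, 0, 0], [1, 0, 0, 0, -0.96, 0, 0], [1, 0, 0, 0, -0.96, 0, 0], [1, 0, 0, 0, -0.96, 0, 0], [1, 0, 0, 0, -0.96, 0, 0], [1, 0, 0, 0, -0.96, 0, 0], [1, 0, 0, 0, -0.96, 0, 0]],
  ],
)

```text
time: 28.45
position: [0.5254, 0.1068, 0.0634]
tcp_rot: [0.244, 0.664, -0.243, 0.664]
contact_force: [-0.2, -0.3, -0.0]
grip_width: 0.0857
```

Call:
servo_tool(
  deltas=[
    [[1, 0, 0, 0, -0.96, 0, 0], [1, 0, 0, 0, 0, 0, 0], [1, 0, 0, 0, 0, 0, 0]],
  ],
)

```text
time: 28.82
position: [0.5254, 0.1067, 0.0635]
tcp_rot: [0.213, 0.674, -0.213, 0.674]
contact_force: [-1.1, 0.4, -0.5]
grip_width: 0.0853
```

Run:
```python
from plan import *
s=where();p=read_camera('wrist');save(p,'v_w.png')
```

```text
t 28.82 p [0.5254 0.1067 0.0635] yawY 54.92 tilt [-1.      0.0001 -0.    ] F [-1.101   0.4473 -0.4718] M [0.0041 0.021  0.0204] w 0.0853
```

View pics/v_w.png

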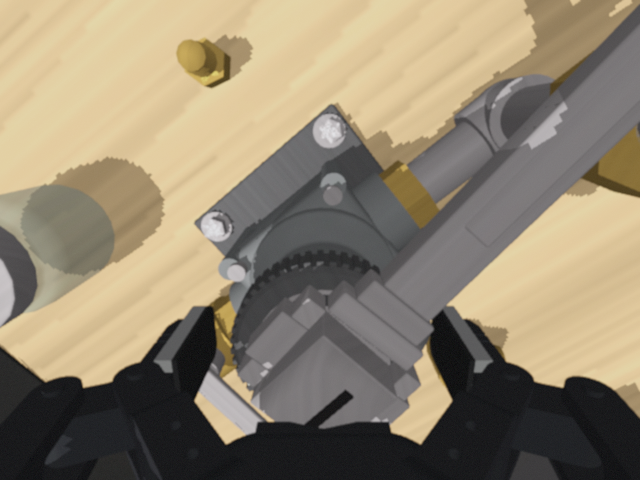

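Call:
servo_tool(
  deltas=[
    [[0.7, 0, -0.01, -0.01, 0, 0, 0], [0.4, 0, 0, 0, 0, 0, 0], [0.3, 0, 0, 0, 0, 0, 0], [0.3, 0, 0, 0, 0, 0, 0], [0.3, 0, 0, 0, 0.4, 0, 0], [0.3, 0, 0, 0, 1, 0, 0], [0.3, 0, 0, 0, 1, 0, 0], [0.3, 0, 0, 0, 1, 0, 0]],
  ],
)

```text
time: 29.88
position: [0.5249, 0.1071, 0.0638]
tcp_rot: [0.325, 0.628, -0.324, 0.628]
contact_force: [0.1, 5.8, 3.4]
grip_width: 0.0647
```

Call:
servo_tool(
  deltas=[
    [[0.3, 0, 0, 0, 1, 0, 0], [0.3, 0, 0, 0, 1, 0, 0], [0.3, 0, 0, 0, 1, 0, 0], [0.3, 0, 0, 0, 0.6, 0, 0], [0.3, 0, 0, 0, 0, 0, 0]],
  ],
)

```text
time: 30.5
position: [0.525, 0.1071, 0.0637]
tcp_rot: [0.431, 0.56, -0.43, 0.561]
contact_force: [0.2, 6.0, 3.7]
grip_width: 0.0644
```

Run:
```python
from plan import *
s=where()
```

```text
t 30.5 p [0.525  0.1071 0.0637] yawY 14.92 tilt [-1.      0.0015 -0.0003] F [0.1638 6.0443 3.695 ] M [ 0.8837 -0.2938  0.4165] w 0.0644
```

Call:
servo_tool(
  deltas=[
    [[0.3, 0, 0, 0, 0, 0, 0]],
  ],
)

```text
time: 30.62
position: [0.525, 0.1071, 0.0637]
tcp_rot: [0.431, 0.561, -0.43, 0.561]
contact_force: [0.8, 5.1, 3.3]
grip_width: 0.0645
```

Run:
```python
from plan import *
for i in range(3): s=where();read_camera('side')
```

```text
t 30.62 p [0.525  0.1071 0.0637] yawY 14.95 tilt [-1.      0.0015 -0.0003] F [0.7791 5.1228 3.2789] M [ 0.8741 -0.2519  0.3967] w 0.0645
t 30.68 p [0.525  0.1071 0.0637] yawY 14.95 tilt [-1.      0.0014 -0.0003] F [1.2924 5.0369 3.026 ] M [ 0.8345 -0.2414  0.3925] w 0.0646
t 30.73 p [0.525  0.1071 0.0637] yawY 14.94 tilt [-1.      0.0014 -0.0004] F [1.4038 6.6233 1.9414] M [ 0.8557 -0.2508  0.4158] w 0.0644
```

Call:
servo_tool(
  deltas=[
    [[0.3, 0, 0, 0, 0.3, 0, 0], [0.3, 0, 0, 0, 0, 0, 0], [0.3, 0, 0, 0, 0, 0, 0]],
  ],
)

```text
time: 31.15
position: [0.525, 0.1071, 0.0637]
tcp_rot: [0.439, 0.554, -0.439, 0.555]
contact_force: [1.0, 5.3, 3.1]
grip_width: 0.0643
```

Run:
```python
from plan import *
for i in range(3): s=where();p=read_camera('side')
save(p,'w_s.png',(210,120,350,240),5)
```

```text
t 31.15 p [0.525  0.1071 0.0637] yawY 13.25 tilt [-1.      0.0015 -0.0003] F [0.9867 5.2793 3.0631] M [ 0.8504 -0.2439  0.4974] w 0.0643
t 31.2 p [0.525  0.1071 0.0637] yawY 13.25 tilt [-1.      0.0014 -0.0003] F [0.6768 6.1946 2.7121] M [ 0.8799 -0.2874  0.5266] w 0.065
t 31.25 p [0.525  0.1071 0.0637] yawY 13.25 tilt [-1.      0.0014 -0.0003] F [1.5113 5.3718 2.7239] M [ 0.8284 -0.2691  0.4744] w 0.0648
```

View pics/w_s.png

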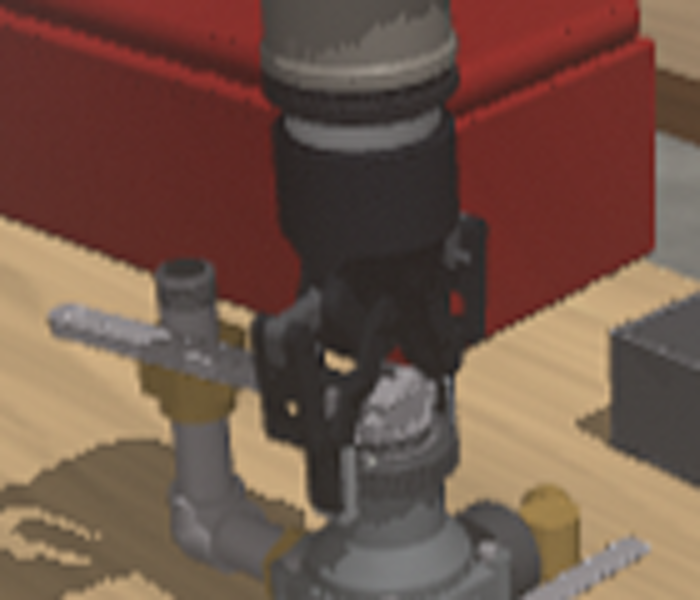

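Run:
```python
from plan import *
s=readout.state();print(s['joint_efforts'],s['wrist_torque'],s['joint_positions'])
```

```text
[ -3.3935 -45.1932 -18.7163  -1.0644   0.4696   0.5229] [ 0.9346 -0.2459  0.5265] [ 0.0578  0.4972  1.6682  0.0006  0.9748 -0.1738]
```

Call:
servo_tool(
  deltas=[
    [[1, 0, 0, 0, 0, 0, 0], [1, 0, 0.006, -0.004, 0, 0, 0], [1, 0, 0, 0, 0, 0, 0], [0.6, 0, 0, 0, 0, 0, 0], [0.3, 0, 0, 0, 0, 0, 0], [0.3, 0, 0, 0, 0, 0, 0], [0.3, 0, 0, 0, 0, 0, 0]],
  ],
)

```text
time: 32.17
position: [0.5251, 0.1068, 0.0638]
tcp_rot: [0.44, 0.554, -0.439, 0.554]
contact_force: [-0.8, -0.9, 4.2]
grip_width: 0.0646
```

Run:
```python
from plan import *
s=where();print(s['joint_efforts'][5])
```

```text
t 32.17 p [0.5251 0.1068 0.0638] yawY 13.18 tilt [-1.      0.0009  0.0002] F [-0.8303 -0.855   4.2141] M [-0.109  -0.029  -0.0422] w 0.0646
-0.0005504684486368205
```

Call:
servo_tool(
  deltas=[
    [[0.3, 0, 0, 0, 0.1, 0, 0], [0.3, 0, 0, 0, 0, 0, 0]],
  ],
)

```text
time: 32.42
position: [0.5251, 0.1067, 0.0638]
tcp_rot: [0.442, 0.552, -0.442, 0.552]
contact_force: [-0.3, -1.4, 5.0]
grip_width: 0.0651
```

Run:
```python
from plan import *
s=where();print(s['joint_efforts'][5])
```

```text
t 32.42 p [0.5251 0.1067 0.0638] yawY 12.62 tilt [-1.      0.0007  0.0003] F [-0.2792 -1.4062  4.956 ] M [-0.1246 -0.032   0.2342] w 0.0651
0.32830920070409775
```

Call:
servo_tool(
  deltas=[
    [[0.3, 0, 0, 0, 0.1, 0, 0], [0.3, 0, 0, 0, 0, 0, 0]],
  ],
)

```text
time: 32.67
position: [0.5251, 0.1067, 0.0638]
tcp_rot: [0.445, 0.55, -0.445, 0.55]
contact_force: [-0.0, -0.2, 4.9]
grip_width: 0.0645
```

Run:
```python
from plan import *
for i in range(3):
  s=where();print(s['joint_efforts'][5]);read_camera('side')
```

```text
t 32.67 p [0.5251 0.1067 0.0638] yawY 12.07 tilt [-1.      0.0008  0.0004] F [-0.0168 -0.2195  4.8725] M [-0.1927 -0.0489  0.3791] w 0.0645
0.4753784090280533
t 32.73 p [0.5251 0.1068 0.0638] yawY 12.08 tilt [-1.      0.0007  0.0004] F [-0.2102 -0.7484  5.2993] M [-0.1003 -0.0577  0.455 ] w 0.0646
0.4403709154576063
t 32.77 p [0.5251 0.1067 0.0638] yawY 12.07 tilt [-1.      0.0008  0.0004] F [-0.3922 -1.1896  4.9144] M [-0.1914 -0.0334  0.3776] w 0.0648
0.4323138948529959
```

Call:
servo_tool(
  deltas=[
    [[1, 0, 0, 0, 0, 0, 0], [1, 0, 0, 0, 0, 0, 0], [1, 0, 0, 0, 0, 0, 0], [1, -0.4, 0, 0, 0, 0, 0], [1, -0.5, 0, 0, 0, 0, 0], [1, -0.5, 0, 0, 0, 0, 0], [1, -0.5, 0, 0, 0, 0, 0]],
  ],
)

```text
time: 33.7
position: [0.5246, 0.1068, 0.1783]
tcp_rot: [0.445, 0.55, -0.445, 0.549]
contact_force: [0.2, 0.4, -0.3]
grip_width: 0.0852
```

Run:
```python
from plan import *
s=where()
plan([(.503,.179,.175,14.8,3)],-.2)
```

```text
t 33.7 p [0.5246 0.1068 0.1783] yawY 12.03 tilt [-1.     -0.0004 -0.0002] F [ 0.1698  0.3921 -0.3104] M [-0.021  -0.0586 -0.0052] w 0.0852
[[[-0.2,0.02,-0.03,-0.42,-0.16,0,0],[-0.2,0.02,-0.03,-0.42,-0.16,0,0],[-0.2,0.02,-0.02,-0.41,-0.16,0,0]]]
max [0.02 0.03 0.42 0.16] end [0.5031 0.1789 0.1747] 14.779321673879167
```

Call:
servo_tool(
  deltas=[
    [[0, 0, -0.03, -0.42, -0.16, 0, 0], [0, 0, -0.03, -0.42, -0.16, 0, 0], [0, 0, -0.02, -0.41, -0.16, 0, 0], [-0.2, 0, 0, 0, 0, 0, 0], [-0.2, 0, 0, 0, 0, 0, 0]],
  ],
)

```text
time: 34.33
position: [0.5035, 0.1784, 0.1774]
tcp_rot: [0.431, 0.56, -0.432, 0.56]
contact_force: [-0.2, -0.2, 1.1]
grip_width: 0.0342
```

Run:
```python
from plan import *
s=where();p=read_camera('wrist');save(p,'x_w.png');p=read_camera('side');save(p,'x_s.png',(210,120,350,240),5);p=read_camera('top');save(p,'x_t.png',(150,180,330,320),4)
```

```text
t 34.33 p [0.5035 0.1784 0.1774] yawY 14.78 tilt [-1.     -0.0001  0.0003] F [-0.1667 -0.1687  1.1161] M [-0.007   0.0006 -0.0255] w 0.0342
```

View pics/x_w.png

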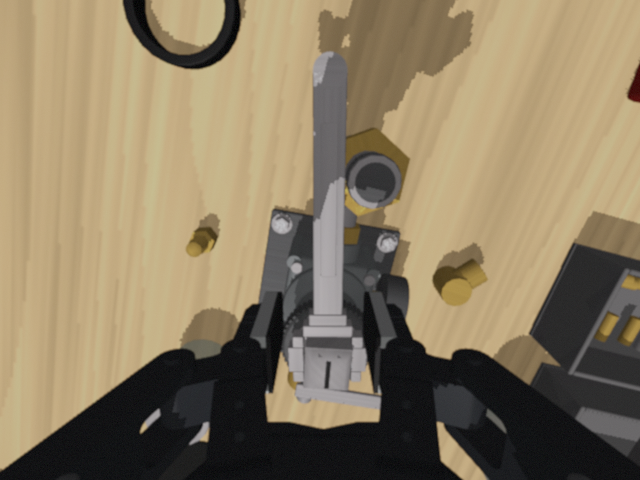

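View pics/x_t.png

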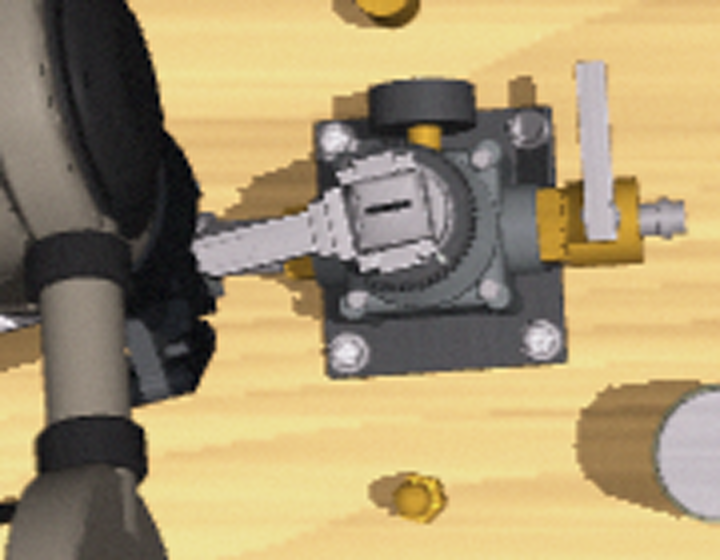

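Run:
```python
from plan import *
plan([(.5075,.1792,.135,14.3,4)],-.2)
```

```text
[[[-0.2,0.18,0.02,0,0.02,0,0],[-0.2,0.18,0.02,0,0.02,0,0],[-0.2,0.17,0.01,0,0.02,0,0],[-0.2,0.18,0.02,0,0.01,0,0]]]
max [0.18 0.02 0.   0.02] end [0.5077 0.1791 0.1348] 14.312652203871412
```

Call:
servo_tool(
  deltas=[
    [[-0.2, 0.18, 0.02, 0, 0.02, 0, 0], [-0.2, 0.18, 0.02, 0, 0.02, 0, 0], [-0.2, 0.17, 0.01, 0, 0.02, 0, 0], [-0.2, 0.18, 0.02, 0, 0.02, 0, 0], [-0.2, 0, 0, 0, 0, 0, 0], [-0.2, 0, 0, 0, 0, 0, 0]],
  ],
)

```text
time: 35.22
position: [0.5076, 0.18, 0.1351]
tcp_rot: [0.434, 0.558, -0.434, 0.559]
contact_force: [0.3, -0.3, -0.1]
grip_width: 0.0339
```

Run:
```python
from plan import *
s=where();p=read_camera('wrist');save(p,'y_w.png',(220,0,440,440),2)
h=s['position'][2]
for d in (-.03,-.06,-.09,-.10):
    R=tw(s);X=s['position']+R@np.array([-(.152-h),0,d]);print(d,proj(p,X,s))
```

```text
t 35.23 p [0.5076 0.18   0.1351] yawY 14.33 tilt [-1.      0.0004 -0.    ] F [ 0.273  -0.2803 -0.072 ] M [-0.0146 -0.0122  0.0278] w 0.0339
-0.03 [321.2373 228.8916]
-0.06 [321.1393 163.3366]
-0.09 [321.0297  90.083 ]
-0.1 [320.9902  63.7152]
```

View pics/y_w.png

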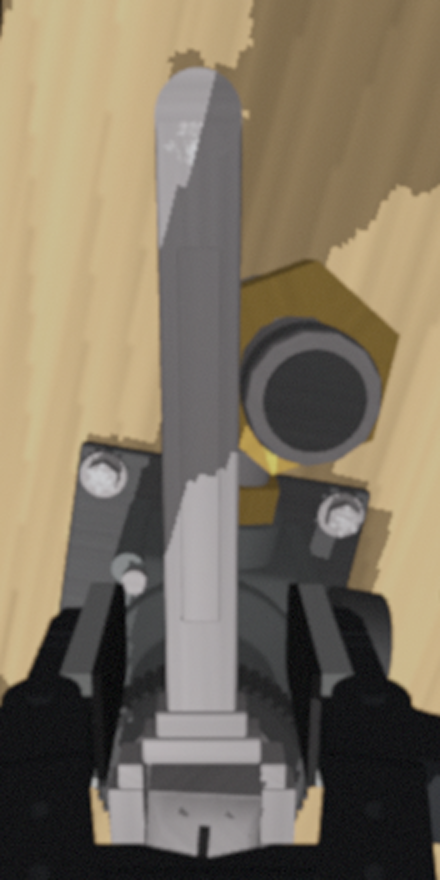

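Call:
servo_tool(
  deltas=[
    [[-0.3, 0.1, -0.016, 0, -0.07, 0, 0], [-0.3, 0.15, 0, 0, 0, 0, 0], [-0.3, 0.15, 0, 0, 0, 0, 0], [-0.3, 0.12, 0, 0, 0, 0, 0], [-0.3, 0, 0, 0, 0, 0, 0], [-0.3, 0, 0, 0, 0, 0, 0]],
  ],
)

```text
time: 36.02
position: [0.5066, 0.1797, 0.1038]
tcp_rot: [0.432, 0.56, -0.432, 0.56]
contact_force: [-0.3, -0.3, -0.5]
grip_width: 0.0303
```

Run:
```python
from plan import *
s=where();p=read_camera('wrist');save(p,'z_w.png',(220,0,440,440),2)
```

```text
t 36.02 p [0.5066 0.1797 0.1038] yawY 14.72 tilt [-1.      0.0003 -0.0001] F [-0.3429 -0.2788 -0.5404] M [ 0.0248 -0.0279 -0.0003] w 0.0303
```

View pics/z_w.png

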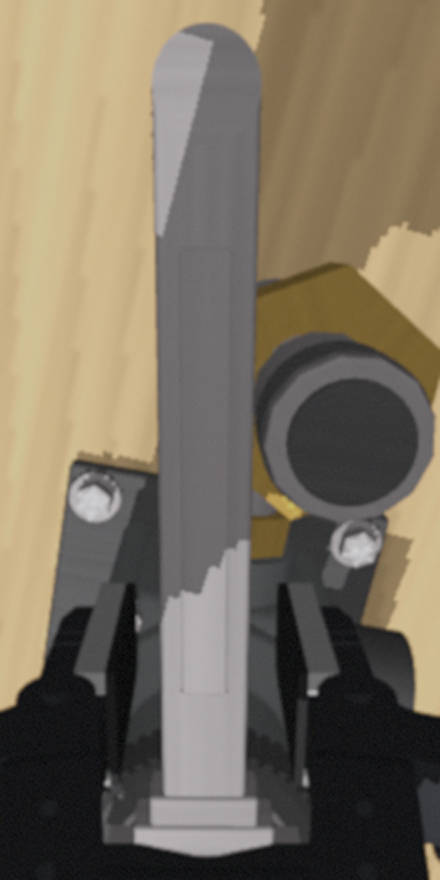

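Call:
servo_tool(
  deltas=[
    [[-0.4, 0.01, -0.005, 0, 0, 0, 0], [-0.5, 0, 0, 0, 0, 0, 0], [-0.6, 0, 0, 0, 0, 0, 0], [-0.8, 0, 0, 0, 0, 0, 0], [-1, 0, 0, 0, 0, 0, 0], [-1, 0, 0, 0, 0, 0, 0]],
  ],
  force=60,
)

```text
time: 36.83
position: [0.5063, 0.1796, 0.1035]
tcp_rot: [0.432, 0.56, -0.432, 0.56]
contact_force: [-1.8, -1.2, 5.9]
grip_width: 0.016
```

Run:
```python
from plan import *
s=where();print(s['joint_efforts'][5])
```

```text
t 36.83 p [0.5063 0.1796 0.1035] yawY 14.72 tilt [-1.      0.0005 -0.    ] F [-1.8395 -1.16    5.909 ] M [-0.0452  0.2345 -0.0796] w 0.016
-0.07749351672828197
```

Gripped. Lifting straight up slowly.

Call:
servo_tool(
  deltas=[
    [[-1, -0.03, 0, 0, 0, 0, 0], [-1, -0.08, 0, 0, 0, 0, 0], [-1, -0.1, 0, 0, 0, 0, 0], [-1, -0.1, 0, 0, 0, 0, 0], [-1, -0.1, 0, 0, 0, 0, 0], [-1, -0.2, 0, 0, 0, 0, 0], [-1, -0.3, 0, 0, 0, 0, 0], [-1, -0.3, 0, 0, 0, 0, 0]],
  ],
)

```text
time: 37.83
position: [0.5062, 0.1796, 0.177]
tcp_rot: [0.432, 0.56, -0.432, 0.56]
contact_force: [0.8, 0.2, -2.6]
grip_width: 0.0159
```

Run:
```python
from plan import *
s=where();p=read_camera('side');save(p,'A_s.png',(210,100,350,240),5)
```

```text
t 37.83 p [0.5062 0.1796 0.177 ] yawY 14.72 tilt [-1.      0.0005 -0.    ] F [ 0.7658  0.1535 -2.56  ] M [ 0.0141 -0.033   0.0018] w 0.0159
```

View pics/A_s.png

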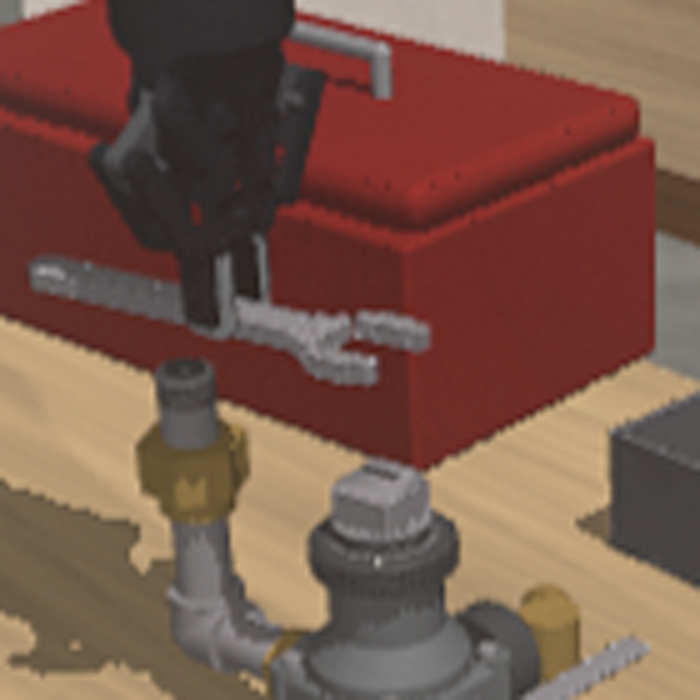

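Run:
```python
from plan import *
plan([(.484,.017,.177,15.5,4)],-1)
plan([(.4617,-.272,.17,-6.8,8)],-1,p0=(.484,.017,.177),y0=15.5)
```

```text
[[[-1,0.01,-0.27,0.63,-0.03,0,0],[-1,0.01,-0.27,0.63,-0.03,0,0],[-1,0.01,-0.27,0.63,-0.04,0,0],[-1,0.01,-0.27,0.63,-0.03,0,0]]]
max [0.01 0.27 0.63 0.04] end [0.4841 0.0171 0.1772] 15.47421273645582
[[[-1,0.01,-0.21,0.57,0.49,0,0],[-1,0.02,-0.18,0.58,0.49,0,0],[-1,0.01,-0.15,0.58,0.49,0,0],[-1,0.02,-0.12,0.59,0.48,0,0],[-1,0.01,-0.09,0.6,0.49,0,0],[-1,0.02,-0.06,0.6,0.48,0,0],[-1,0.01,-0.03,0.6,0.49,0,0],[-1,0.02,0,0.6,0.48,0,0]]]
max [0.02 0.21 0.6  0.49] end [ 0.462  -0.2717  0.1698] -6.788058230589023
```

Call:
servo_tool(
  deltas=[
    [[-1, 0.01, -0.27, 0.63, -0.03, 0, 0], [-1, 0.01, -0.27, 0.63, -0.03, 0, 0], [-1, 0.01, -0.27, 0.63, -0.04, 0, 0], [-1, 0.01, -0.27, 0.63, -0.03, 0, 0], [-1, 0, 0, 0, 0, 0, 0], [-1, 0, 0, 0, 0, 0, 0]],
  ],
)

```text
time: 38.62
position: [0.4828, 0.0171, 0.1735]
tcp_rot: [0.429, 0.563, -0.428, 0.563]
contact_force: [-1.2, 0.6, -2.6]
grip_width: 0.016
```

Run:
```python
from plan import *
import pickle
s=where();p=read_camera('wrist');pickle.dump((s,p),open('B.pkl','wb'));save(p,'B_c.png',(350,40,510,200),5);save(p,'B_w.png')
```

```text
t 38.62 p [0.4828 0.0171 0.1735] yawY 15.43 tilt [-1.      0.0006 -0.0003] F [-1.2485  0.5847 -2.5961] M [-0.0026 -0.0326  0.0292] w 0.016
```

View pics/B_c.png

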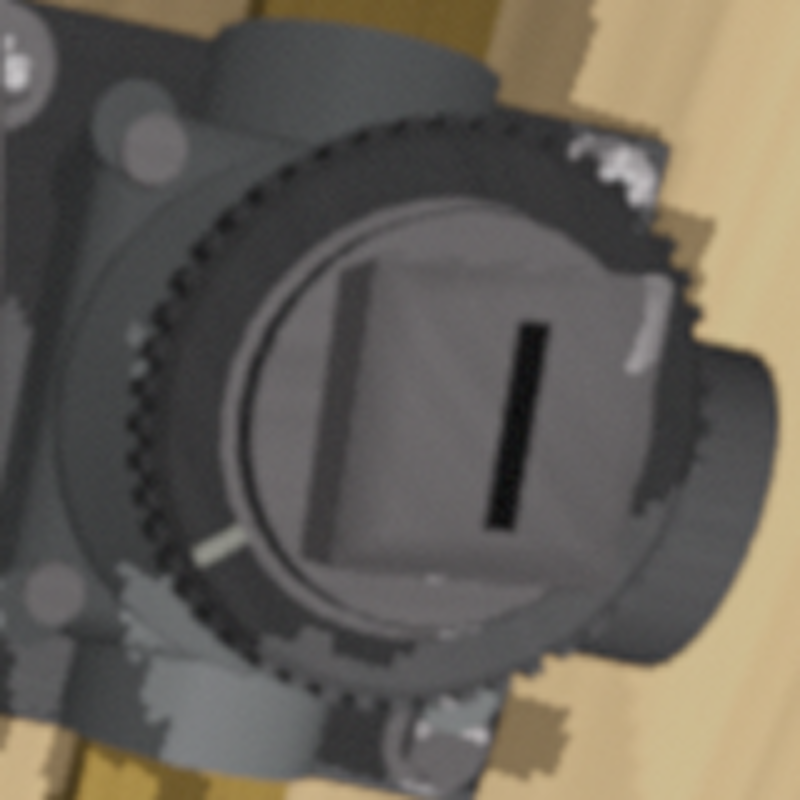

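Run:
```python
from fit import *
import pickle;s,p=pickle.load(open('B.pkl','rb'))
f=lambda u,v:(350+u/5,40+v/5)
a=.015;b=.0155
pts=[(-a,b,.158,*f(376,261)),(-a,-b,.158,*f(333,566)),(-a,b,.142,*f(346,268)),(-a,-b,.142,*f(305,560)),(a,b,.158,*f(655,272))]
x,r=fit(p,s,pts);print(x,np.degrees(x[2]));print(r.round(1).tolist())
c=np.array([.526,.1076])
d=atz(p,f(218,546),.134,s)[:2]-x[:2];print('ring mark',np.hypot(*d),np.degrees(np.arctan2(d[1],d[0])))
# slot angle now and before
s0,p0=pickle.load(open('l.pkl','rb'))
for S,P,A,B in ((s,p,f(535,323),f(502,528)),(s0,p0,(360+480/5,50+265/5),(360+465/5,50+475/5))):
    d=atz(P,A,.163,S)-atz(P,B,.163,S);print('slot yaw',np.degrees(np.arctan2(d[1],d[0])))
```

```text
[0.526  0.1076 0.2188] 12.53867610236093
[[-0.5, -1.1], [0.2, 1.4], [-2.3, -0.1], [-1.1, 0.3], [3.4, -0.1]]
ring mark 0.027199191625993647 -134.6139107384494
slot yaw 101.873578967263
slot yaw 107.36688258644845
```

Call:
servo_tool(
  deltas=[
    [[-1, 0.01, -0.21, 0.57, 0.49, 0, 0], [-1, 0.01, -0.18, 0.58, 0.49, 0, 0], [-1, 0.01, -0.15, 0.58, 0.49, 0, 0], [-1, 0.01, -0.12, 0.59, 0.48, 0, 0], [-1, 0.01, -0.09, 0.6, 0.49, 0, 0], [-1, 0.01, -0.06, 0.6, 0.48, 0, 0], [-1, 0.01, -0.03, 0.6, 0.49, 0, 0], [-1, 0.01, 0, 0.6, 0.48, 0, 0]],
  ],
)

```text
time: 39.67
position: [0.4613, -0.272, 0.1684]
tcp_rot: [0.529, 0.469, -0.529, 0.469]
contact_force: [1.1, 0.2, -3.2]
grip_width: 0.0156
```

Call:
servo_tool(
  deltas=[
    [[-1, 0.5, 0, 0, 0, 0, 0], [-1, 0.8, 0, 0, 0, 0, 0], [-1, 0.8, 0, 0, 0, 0, 0], [-1, 0.5, 0, 0, 0, 0, 0], [-1, 0.2, 0, 0, 0, 0, 0], [-1, 0, 0, 0, 0, 0, 0], [-1, 0, 0, 0, 0, 0, 0]],
  ],
)

```text
time: 40.55
position: [0.4617, -0.2724, 0.0018]
tcp_rot: [0.529, 0.469, -0.529, 0.47]
contact_force: [1.1, 0.6, -2.4]
grip_width: 0.0158
```

Run:
```python
from plan import *
s=where();p=read_camera('side');save(p,'C_s.png',(320,240,520,440),4)
```

```text
t 40.55 p [ 0.4617 -0.2724  0.0018] yawY -6.79 tilt [-1.      0.0023  0.0013] F [ 1.0944  0.5565 -2.4296] M [ 0.004   0.0234 -0.0555] w 0.0158
```

View pics/C_s.png

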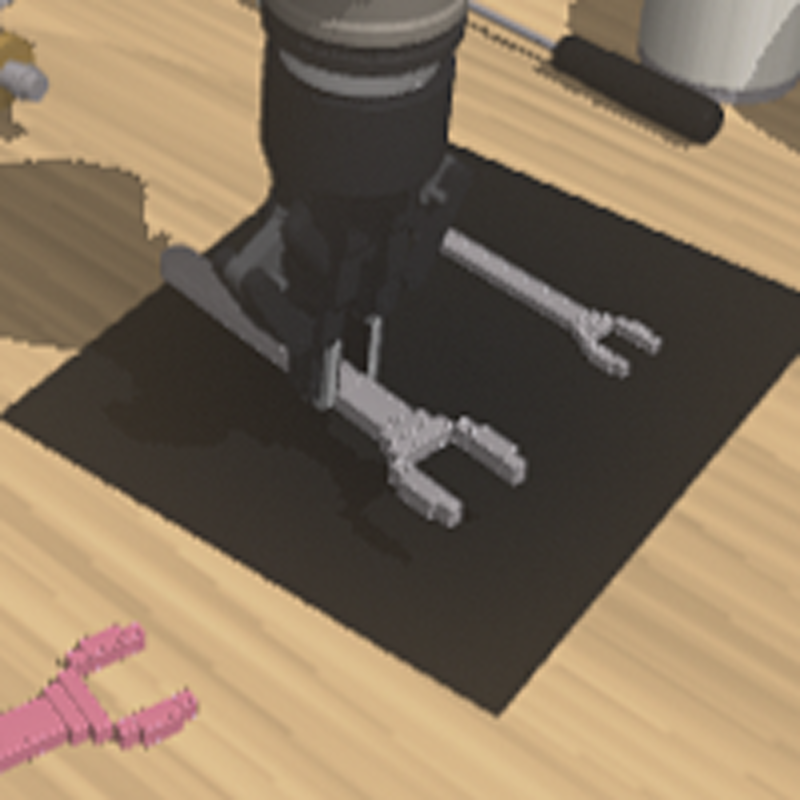

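Call:
servo_tool(
  deltas=[
    [[-1, 0.2, 0, 0, 0, 0, 0], [-1, 0.2, 0, 0, 0, 0, 0], [-1, 0.1, 0, 0, 0, 0, 0], [-1, 0.06, 0, 0, 0, 0, 0], [-1, 0.03, 0, 0, 0, 0, 0], [-1, 0, 0, 0, 0, 0, 0]],
  ],
)

```text
time: 41.35
position: [0.4606, -0.272, -0.0349]
tcp_rot: [0.529, 0.469, -0.529, 0.469]
contact_force: [-0.0, -0.1, -2.4]
grip_width: 0.0161
```

Call:
servo_tool(
  deltas=[
    [[-1, 0.02, 0, 0, 0, 0, 0], [-1, 0, 0, 0, 0, 0, 0]],
  ],
)

```text
time: 41.6
position: [0.4608, -0.2721, -0.0352]
tcp_rot: [0.529, 0.469, -0.529, 0.47]
contact_force: [-2.1, 1.0, 3.8]
grip_width: 0.016
```

Touching the mat; release, rise.

Call:
servo_tool(
  deltas=[
    [[-0.6, 0, 0, 0, 0, 0, 0], [-0.4, 0, 0, 0, 0, 0, 0], [-0.2, 0, 0, 0, 0, 0, 0], [-0.2, -0.1, 0, 0, 0, 0, 0], [-0.2, -0.4, 0, 0, 0, 0, 0], [-0.2, -0.9, 0, 0, 0, 0, 0], [-0.2, -0.9, 0, 0, 0, 0, 0], [-0.2, -0.9, 0, 0, 0, 0, 0]],
  ],
)

```text
time: 42.6
position: [0.4604, -0.2718, 0.158]
tcp_rot: [0.529, 0.469, -0.529, 0.47]
contact_force: [1.1, -0.5, 0.8]
grip_width: 0.0342
```

Run:
```python
from plan import *
s=where();p=read_camera('side');save(p,'D_s.png');p=read_camera('top');save(p,'D_t.png')
save(p,'D_tc.png',(190,190,330,310),5)
```

```text
t 42.6 p [ 0.4604 -0.2718  0.158 ] yawY -6.82 tilt [-1.      0.0004  0.0002] F [ 1.0623 -0.5077  0.8201] M [-0.0382 -0.0067  0.0116] w 0.0342
```

View pics/D_s.png

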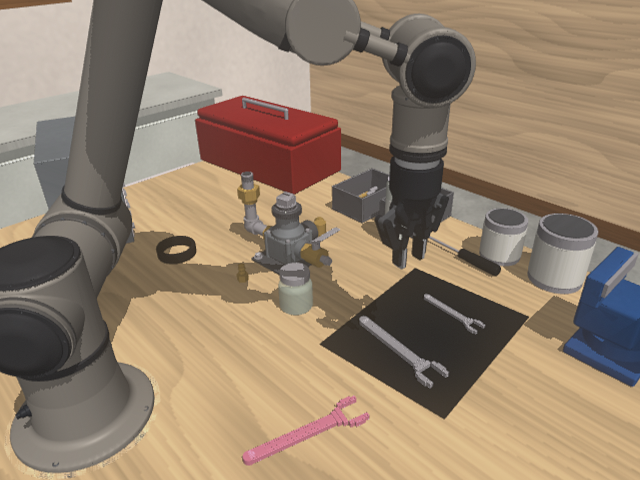

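View pics/D_tc.png

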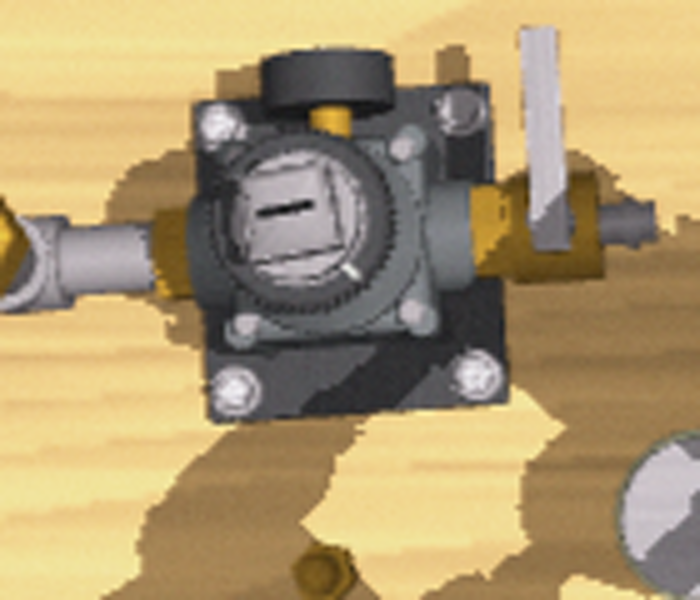

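Run:
```python
from fit import *
p=read_camera('top')
# axis estimate in top cam: fit centre so both marks at r=.0272
A=atz(p,(150+418/4,180+155/4),.1355)[:2];B=atz(p,(190+351/5,190+271/5),.134)[:2]
print(A,B,np.hypot(*(A-B)), 'chord angle',np.degrees(2*np.arcsin(min(1,np.hypot(*(A-B))/2/.0272))))
im=cv2.imread('pics/a_top.png');cv2.imwrite('pics/E0.png',cv2.resize(im[200:270,215:285],None,fx=8,fy=8,interpolation=cv2.INTER_CUBIC))
c=np.array([.526,.1076])
for c in ([.526,.1076],[.5215,.1095]):
  for X in (A,B): d=X-c;print(c,np.hypot(*d),np.degrees(np.arctan2(d[1],d[0])))
```

```text
[0.5501 0.0969] [0.5052 0.0864] 0.04613087617119195 chord angle 115.98831323595536
[0.526, 0.1076] 0.026388962310609162 -23.88330775186552
[0.526, 0.1076] 0.029707009748526744 -134.38692894972516
[0.5215, 0.1095] 0.03127301350393661 -23.728252368582567
[0.5215, 0.1095] 0.028284594662778693 -125.14029984590131
```

View pics/E0.png

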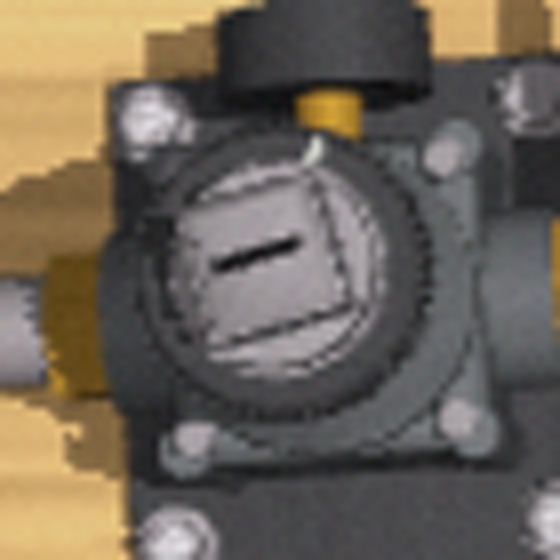

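Run:
```python
from plan import *
where();print(job.close_job())
```

```text
t 42.75 p [ 0.4621 -0.2731  0.1593] yawY -6.81 tilt [-1.      0.0063  0.0038] F [0.0897 1.2485 0.2662] M [-0.0184  0.0033 -0.0088] w 0.0341
the job is handed in; nothing more can be done
None
```

I did the job in the order asked and handed it in at 42.8 s. I laid the larger spanner over the barrel flats with its handle on the union nut and let go. I turned the lock ring clockwise in two strokes until it resisted, then lifted the spanner off and laid it back flat on the mat.

**Last checks**
- **Ring torque:** drag was about 0.2 N m in the first stroke and rose to about 0.50 N m at the end of the second. After a fresh, well-centred grip it still held 0.43–0.47 N m, so I take it as hand-tight, near the upper end of the range.
- **Spanner and surroundings:** the spanner lies on the mat, the bystanders look where they were, and the gripper is clear.

**What disagreed**
- **TCP height:** the reported TCP lies about 40 mm beyond the real fingertips. My first three closings on the spanner missed or caught only its bevelled edge before I corrected for this.
- **Ring travel:** the ring mark shows about 116–118° of turn, while the tool turned 125°. Relative to the barrel that is about 112°, less than the 137° from fully backed off. The ring may have started partly down, but I judged it tight by torque, not by angle.
- **Barrel setting:** the barrel followed about 5° clockwise before it was held. I put that down to the gap between handle and coupler plus play in the jaw.

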